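# Put the stacked lids back on their vessels

### The job

The washed lids stand in a stack on the walnut board in the larder niche: work down the stack from the top and put each lid on its own vessel, the navy lid on the teapot, the white lid on the white pot, the steel lid on the milk jug and the cork lid on the glass jar, so that each sits level with its plug in the mouth and its flange down on the rim. Set every lid down gently, never letting it drop, and leave the vessels and the two tumblers standing where they are.

Things in the scene. Friction and masses are not known exactly. Their poses are not given: they have to be found in the camera images.
- navy_lid: Navy ceramic teapot lid with a knob: flange 44 mm across and 9 mm thick; under it a plug 8 mm deep, tapering from 31 mm across to 21 mm at its foot. Origin: centre of the plug's foot, z up; flange 8 to 17 mm above it. Round knob on the axis, 18 mm across, 27 to 43 mm above the origin. At the start on top of the stack of four lids. About 55 g.
- white_lid: White glazed ceramic lid, flat on top: flange 52 mm across and 9 mm thick; under it a plug 8 mm deep, tapering from 39 mm across to 29 mm at its foot. Origin: centre of the plug's foot, z up; flange 8 to 17 mm above it. At the start second from the top of the stack, under the navy lid. About 60 g.
- steel_lid: Stainless steel lid, flat on top: flange 61 mm across and 9 mm thick; under it a plug 8 mm deep, tapering from 48 mm across to 38 mm at its foot. Origin: centre of the plug's foot, z up; flange 8 to 17 mm above it. At the start third from the top, under the white lid. About 70 g.
- cork_lid: Brown cork lid, flat on top: flange 70 mm across and 9 mm thick; under it a plug 8 mm deep, tapering from 57 mm across to 47 mm at its foot. Origin: centre of the plug's foot, z up; flange 8 to 17 mm above it. At the start at the bottom of the stack, standing on a fixed walnut board 130 mm square, 14 mm thick. Every lid stands on its plug's foot, so there is an 8 mm gap under each flange. About 30 g.
- teapot: Small round navy ceramic teapot, 100 mm in diameter, loose. Origin: centre of its underside; z up. Its open mouth is on the axis, rim 100 mm above the origin, 34 mm wide inside and 41 mm outside. Spout to +x, reaching 94 mm out and 94 mm up; handle to -x, reaching 91 mm out and 86 mm up. About 0.55 kg.
- white_pot: White ceramic pot with a navy line round its foot, 76 mm in diameter, no handle, loose. Origin: centre of its underside; z up. Open mouth on the axis, rim 85 mm above the origin, 42 mm wide inside and 49 mm outside. About 0.36 kg.
- milk_jug: Stainless steel milk jug, 80 mm in diameter, narrower above, loose. Origin: centre of its underside; z up. Open mouth on the axis, rim 105 mm above the origin, 51 mm wide inside and 58 mm outside. Short spout below the rim to +x, reaching 50 mm out; handle to -x, reaching 70 mm out and 95 mm up. About 0.4 kg.
- glass_jar: Clear glass storage jar with white sugar cubes inside, 84 mm in diameter, loose. Origin: centre of its underside; z up. Open mouth on the axis, rim 115 mm above the origin, 60 mm wide inside and 67 mm outside. About 0.48 kg.
- tumbler_a: Empty clear glass tumbler, a bystander, loose, 68 mm across the rim and 88 mm tall. Origin: centre of its underside; z up. (A closed white plastic box with side latches, 230 by 160 by 105 mm, also stands fixed on the slate, far to the robot's left at about x 0.66, y 0.61 m.)
- tumbler_b: A second clear glass tumbler, the same as the first, also a bystander. Origin: centre of its underside; z up.
Not all that is in view belongs to the job. What is shaped like the milk_jug but green or orange is not meant.

How it is judged:
On the way, in this order (a step that is already met when the one before it is completed fails the run):
1. the navy teapot lid is seated on the navy teapot (horizontal distance between navy_lid and teapot below 0.005 m and z of navy_lid in the frame of teapot between 0.089 and 0.095 m and angle between the z axis of navy_lid and the z axis of teapot, either way round below 0.07 rad), for 0.2 s.
2. the white ceramic lid is seated on the white pot (horizontal distance between white_lid and white_pot below 0.005 m and z of white_lid in the frame of white_pot between 0.074 and 0.08 m and angle between the z axis of white_lid and the z axis of white_pot, either way round below 0.07 rad), for 0.2 s.
3. the steel lid is seated on the milk jug (horizontal distance between steel_lid and milk_jug below 0.005 m and z of steel_lid in the frame of milk_jug between 0.094 and 0.1 m and angle between the z axis of steel_lid and the z axis of milk_jug, either way round below 0.07 rad), for 0.2 s.
4. the cork lid is seated on the glass jar (horizontal distance between cork_lid and glass_jar below 0.005 m and z of cork_lid in the frame of glass_jar between 0.104 and 0.11 m and angle between the z axis of cork_lid and the z axis of glass_jar, either way round below 0.07 rad), for 0.2 s.
At the end, for the whole second after the job is handed in: Each lid sits on its own vessel (navy on teapot, white on white pot, steel on milk jug, cork on glass jar): axes within 5 mm, flange within 3 mm of the rim, level with the vessel within 0.07 rad; all four vessels upright within 0.05 rad and everything at rest and released (all of step 1 and all of step 2 and all of step 3 and all of step 4 and angle between each of teapot, white_pot, milk_jug, glass_jar's own z axis and vertical below 0.05 rad and linear speed of each of navy_lid, white_lid, steel_lid, cork_lid, teapot, white_pot, milk_jug, glass_jar below 0.02 m/s); the robot touches nothing.
It fails at once if a lid is dropped (falls free at more than 0.6 m/s, about 18 mm of fall) ((linear speed of navy_lid above 0.6 m/s and contact force between navy_lid and the fingers below 0.05 N) or (linear speed of white_lid above 0.6 m/s and contact force between white_lid and the fingers below 0.05 N) or (linear speed of steel_lid above 0.6 m/s and contact force between steel_lid and the fingers below 0.05 N) or (linear speed of cork_lid above 0.6 m/s and contact force between cork_lid and the fingers below 0.05 N)).
It fails at once if a vessel is pushed more than 30 mm from its place or tipped by more than 0.35 rad (distance of any of teapot, white_pot, milk_jug, glass_jar from where it was at the start of the episode above 0.03 m or angle between any of teapot, white_pot, milk_jug, glass_jar's own z axis and vertical above 0.35 rad).
It fails at once if a glass tumbler is pushed more than 20 mm from its place or tipped by more than 0.35 rad (distance of any of tumbler_a, tumbler_b from where it was at the start of the episode above 0.02 m or angle between any of tumbler_a, tumbler_b's own z axis and vertical above 0.35 rad).
It also fails if it takes over 128 s, if anything falls off the work surface, if the arm or the gripper's body presses on something with over 40 N, if the wrist force passes 120 N, or if a joint passes its speed limit or range.

### The arm

A 6-joint arm with a two-finger parallel gripper is mounted at the origin on the work surface. World frame = base frame: x ahead of the robot, y to its left, z up, the work surface at z = 0. Lengths are in m, angles in rad, forces in N, time in s.
With the tool pointing down it reaches from about 0.3 to 0.85 m from the base axis. Payload 5.4 kg.
Tool frame: the origin (TCP) lies midway between the tips of the shut fingers; the grasp point (between the pads) lies 19 mm behind it; z points along the fingers, x is the direction in which the jaws open and shut, and the axes are right-handed (so a half turn about z gives the same grasp; the last joint's range is limited). The gripper opens to 85 mm and grips with 20 to 120 N. Pads are 22 mm wide; open, the fingers measure 114 mm over their backs; the gripper's body (76 mm by 85 mm) begins 54 mm behind the grasp point. The pads swing forward as they close: fully open they stand 13 mm farther back than shut.
Start: joints at [-1.512, 0.158, 1.597, -0, 1.386, -0.21], TCP at [0.153, -0.554, 0.231] pointing down, gripper open.
Joint ranges: [-2.91, 2.91], [-0.94, 2.29], [0.18, 2.7], [-1.29, 4.43], [0.17, 2.64], [-3, 3]. Speed limits (rad/s): [2.57, 2.57, 3.14, 3.14, 3.14, 3.14].

### API

Orientations are given as [roll, pitch, yaw] about the fixed x, y, z axes, in that order (R = Rz(yaw) Ry(pitch) Rx(roll)).
In Python, from station import ctrl gives the robot as it stands.
- The arm moves only by the shell command python3 -m pendant 'ROWS' [FORCE]. ROWS is JSON, a list of rows, each an object with "grip": the finger opening in m, from 0 to 0.0854; "slide": the shift along the world's x, y, z in m, a list of three; "spin": the turn about the world's z in rad. In form: [{"grip": grip, "slide": [dx, dy, dz], "spin": spin}, ...]. A call has 1 to 5 rows; each row is the pose to reach, as a shift and turn from the pose commanded when the call began; what a row does not reach only later rows make up. A row lasts 1/10 s, in which the tool goes at most 50 mm and 8.59 degrees, less where a joint would pass 70% of its speed; a pose out of reach is approached as far as the arm can. A call with a gripper value outside its range is refused whole. The fingers move at their own pace and stop on an object; FORCE is the grip in N (left out, the last holds). Time passes only in rows, so rows that repeat a pose let the fingers close. It gives the time, the measured TCP pose, the force and the opening at its end, in the units of the state.
- ctrl.read_state(): the state, without advancing time (a new reading comes with each control period).
- ctrl.read_camera(name): name is "scene" or "side" or "wrist"; returns the picture (400x640x3 uint8, red, green, blue); there is no depth.
- ctrl.get_calibration(name): a dict with "fov_y" (degrees; the focal length in pixels is half the picture's height over the tangent of half this angle, whatever the lens; pixels are square), "cx", "cy" (the principal point, pixels), "rvec" (rotation vector, rad) and "tvec" (3), from world to camera coordinates, as OpenCV has them. Camera axes: x right, y down, z forward; pixel columns grow to the right and rows downward; lengths in m; the calibration is good to about 2 mm. A picture is of the moment at which its call begins: read the wrist's pose just before it. get_calibration takes no time and is no camera call; for the wrist camera it gives the pose at the moment of the call.
- ctrl.finish_job(): hands the job in, once; it reports no verdict.
Trained networks look in the newest picture that a camera, given by its name, has taken for a name from the list of things; names that differ only in an ending like _2 or _b are one class to them, and where a whole thing is asked for, a point or a joint stands for the part that bears it (a point fixed in the world has none). Each returns a list of dicts, best first, with "conf" (0 to 1); they miss things now and then, are a little off and sometimes report something else, mostly with a low value. They report only what shows in the picture. A call takes as long as a camera call. They do not tell look-alikes from the thing itself.
- ctrl.find_in(target, camera): "centre" ([x, y, z] in m, in world coordinates, good to about 4 mm: the middle of the surface that is visible of it).
- ctrl.tip_of(target, camera): "centre" ([x, y, z] in m, in world coordinates, good to about 4 mm: a listed point, or the origin of a listed thing).
The state is a dict: "time": time; "joint_pos": joint angles; "joint_velocities": joint speeds; "effort": joint torques, N m; "ee_pos": TCP position; "tcp_rot": TCP orientation; "force": force on the tool from outside, world axes, zero at the start; "wrist_torque": the same for the moment, N m; "gripper_width": finger opening in m.
Only numpy, scipy, OpenCV 4.12 (cv2) and the standard library are available. Lean on these libraries where they do the work, as an engineer would, in place of code of your own. Each camera call takes 0.05 s, during which the arm holds its last target. There are 200 camera calls.

## Working session

There is one attempt and no reset: what is moved stays moved. The work goes in short steps, Python scripts to look and compute and a shell command to move; the robot and the scene stay as the last step left them, time stands still between calls to the robot, and variables do not carry over. Pictures are saved under pics/ and viewed, about 12 in all and at most 16, crops included, and the job is handed in when it is done.

```bash
ls; mkdir -p pics; cat > h.py <<'E'
import numpy as np, cv2
from station import ctrl
def snap(cam,name,crop=None,scale=1):
    im=ctrl.read_camera(cam); im=im[:,:,::-1].copy()
    if crop: x0,y0,x1,y1=crop; im=im[y0:y1,x0:x1]
    if scale!=1: im=cv2.resize(im,None,fx=scale,fy=scale,interpolation=cv2.INTER_CUBIC)
    cv2.imwrite('pics/'+name,im)
def cal(cam):
    c=ctrl.get_calibration(cam); f=200/np.tan(np.radians(c['fov_y'])/2)
    K=np.array([[f,0,c['cx']],[0,f,c['cy']],[0,0,1.]])
    return K,cv2.Rodrigues(np.array(c['rvec'],float))[0],np.array(c['tvec'],float)
def proj(cam,p):
    K,R,t=cal(cam); q=K@(R@np.array(p,float)+t); return q[:2]/q[2]
def ray(cam,px,z):
    K,R,t=cal(cam); d=R.T@np.linalg.inv(K)@np.array([px[0],px[1],1.]); o=-R.T@t
    return o+d*(z-o[2])/d[2]
E
python3 - <<'E'
from h import *
np.set_printoptions(precision=3,suppress=True)
s=ctrl.read_state();print({k:np.round(v,3) for k,v in s.items()})
for c in ['scene','side','wrist']:
    snap(c,c+'0.png'); K,R,t=cal(c); print(c,K[0,0],-R.T@t,R[2], ctrl.get_calibration(c).keys())
    for n in ['navy_lid','cork_lid','teapot','white_pot','milk_jug','glass_jar','tumbler_a']:
        for r in ctrl.tip_of(n,c)[:4]:
            print(c,n,round(r['conf'],2),np.array(r['centre']),proj(c,r['centre']).round())
print(ctrl.read_state()['time'])
E
```

```text
pics
{'time': np.float64(0.0), 'joint_pos': array([-1.512,  0.159,  1.598, -0.   ,  1.386, -0.21 ]), 'joint_velocities': array([ 0.001,  0.001,  0.001,  0.001, -0.002, -0.001]), 'effort': array([  0.001, -39.599, -33.143,  -0.   ,   0.008,   0.   ]), 'ee_pos': array([ 0.153, -0.554,  0.23 ]), 'tcp_rot': array([-3.141,  0.002, -1.302]), 'force': array([-0.398,  0.675, -0.375]), 'wrist_torque': array([-0.03 ,  0.009,  0.044]), 'gripper_width': np.float64(0.086)}
scene 406.07041974572445 [1.232 0.083 0.899] [-0.586 -0.106 -0.804] dict_keys(['fov_y', 'cx', 'cy', 'rvec', 'tvec'])
scene navy_lid 0.69 [0.497 0.02  0.066] [336. 164.]
scene navy_lid 0.49 [ 0.473  0.368 -0.001] [460. 189.]
scene cork_lid 0.5 [0.5   0.017 0.013] [334. 178.]
scene teapot 0.67 [0.496 0.017 0.012] [335. 177.]
scene teapot 0.58 [ 0.651 -0.158  0.002] [262. 215.]
scene white_pot 0.88 [0.473 0.367 0.   ] [459. 188.]
scene milk_jug 0.85 [0.653 0.303 0.001] [437. 240.]
scene milk_jug 0.75 [0.799 0.033 0.001] [324. 276.]
scene milk_jug 0.65 [0.794 0.23  0.002] [407. 286.]
scene milk_jug 0.64 [0.652 0.148 0.001] [376. 23
[... 402 characters left out ...]
rk_lid 0.71 [0.493 0.016 0.013] [258. 205.]
side teapot 0.69 [ 0.653 -0.159  0.003] [336. 254.]
side white_pot 0.62 [0.474 0.365 0.003] [242. 126.]
side milk_jug 0.97 [ 0.824 -0.14   0.001] [403. 234.]
side milk_jug 0.74 [ 0.793  0.231 -0.003] [350. 140.]
side milk_jug 0.64 [ 0.65   0.304 -0.   ] [300. 131.]
side milk_jug 0.59 [ 0.799  0.034 -0.003] [371. 185.]
side glass_jar 0.94 [ 0.474 -0.342 -0.001] [267. 352.]
side tumbler_a 0.81 [0.479 0.174 0.001] [248. 167.]
side tumbler_a 0.75 [ 0.479 -0.169  0.002] [260. 272.]
side tumbler_a 0.73 [0.498 0.017 0.012] [260. 205.]
wrist 309.1628182714137 [ 0.225 -0.535  0.374] [-0.282 -0.078 -0.956] dict_keys(['fov_y', 'cx', 'cy', 'rvec', 'tvec'])
1.2
```

View pics/scene0.png

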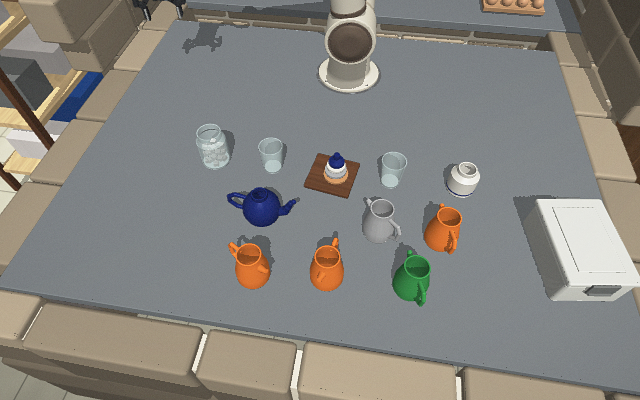

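View pics/side0.png

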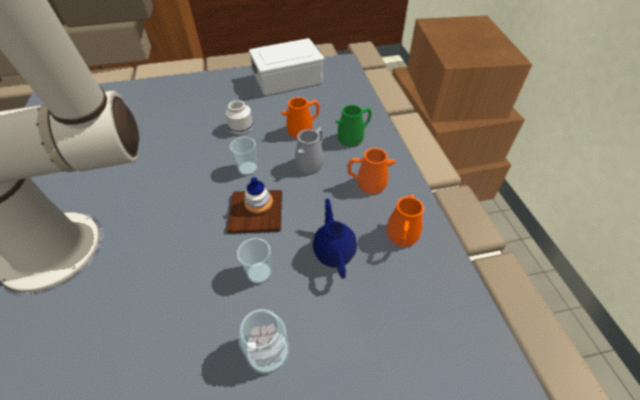

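Scene: what could be the jug: steel-grey (380,222), orange (448,230), (328,267) and (252,267), green (411,278). I choose the grey one, at about (0.652, 0.148). The teapot is at (262,207), the white pot at (463,180), the glass jar at (212,147), and the stack on its board at (336,170). Tumblers at (271,155) and (393,168). Next I move over the stack.

```bash
python3 -m pendant '[{"grip":0.04,"slide":[0.02,0.03,0.03],"spin":-0.09},{"grip":0.04,"slide":[0.045,0.075,0.03],"spin":-0.18},{"grip":0.04,"slide":[0.07,0.117,0.03],"spin":-0.268},{"grip":0.04,"slide":[0.095,0.16,0.03],"spin":-0.268},{"grip":0.04,"slide":[0.12,0.2,0.03],"spin":-0.268}]' 40
python3 -m pendant '[{"grip":0.04,"slide":[0.025,0.042,0],"spin":0},{"grip":0.04,"slide":[0.05,0.084,0],"spin":0},{"grip":0.04,"slide":[0.075,0.126,0],"spin":0},{"grip":0.04,"slide":[0.1,0.168,0],"spin":0},{"grip":0.04,"slide":[0.12,0.2,0],"spin":0}]'
python3 -m pendant '[{"grip":0.04,"slide":[0.025,0.042,0],"spin":0},{"grip":0.04,"slide":[0.05,0.084,0],"spin":0},{"grip":0.04,"slide":[0.075,0.126,0],"spin":0},{"grip":0.04,"slide":[0.103,0.172,0],"spin":0},{"grip":0.04,"slide":[0.103,0.172,0],"spin":0}]'
python3 - <<'E'
from h import *
snap('wrist','w1.png'); K,R,t=cal('wrist')
print(ctrl.read_state()['time'],ctrl.read_state()['ee_pos'],ctrl.read_state()['tcp_rot'],-R.T@t)
for p in [(0.497,0.018,0.1),(0.497,0.018,0.065)]: print(proj('wrist',p))
for n in ['navy_lid','white_lid']:print([(r['conf'],r['centre']) for r in ctrl.tip_of(n,'wrist')])
E
```

```text
time: 1.7
ee_pos: [0.2733, -0.3525, 0.2614]
tcp_rot: [-3.141, -0.0, -1.571]
force: [0.7, 0.5, 0.5]
gripper_width: 0.0396
time: 2.2
ee_pos: [0.3935, -0.152, 0.2616]
tcp_rot: [-3.14, -0.0, -1.569]
force: [0.4, -0.1, -0.2]
gripper_width: 0.0398
time: 2.7
ee_pos: [0.4971, 0.0222, 0.2612]
tcp_rot: [-3.141, 0.002, -1.564]
force: [0.4, -0.9, -0.7]
gripper_width: 0.0399
2.75 [0.4964113  0.02038045 0.26113176] [ 3.14140520e+00  5.40325428e-04 -1.56513593e+00] [0.57187751 0.02030073 0.40334508]
[318.81494339 182.11902351]
[318.63855907 174.59999761]
[]
[(0.84, [0.491, 0.0175, 0.0472]), (0.56, [0.4928, 0.0196, 0.063])]
```

View pics/w1.png

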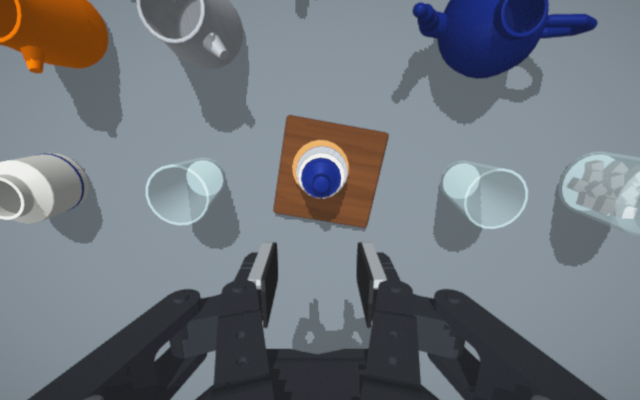

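The wrist view shows the navy lid centred near (321,178), with the white, steel and cork lids below it. The tumblers are at (185,190) and (485,195). I fit the navy lid's outline next.

```bash
python3 - <<'E'
from h import *
im=cv2.imread('pics/w1.png'); hsv=cv2.cvtColor(im,cv2.COLOR_BGR2HSV)
m=cv2.inRange(hsv,(105,120,40),(130,255,255)); m[:, :270]=0; m[:,370:]=0; m[:120]=0;m[230:]=0
ys,xs=np.nonzero(m); print(xs.min(),xs.max(),ys.min(),ys.max())
c=np.array([(xs.min()+xs.max())/2,(ys.min()+ys.max())/2])
# model: project flange circle + knob of lid, silhouette box, least squares
from scipy.optimize import least_squares
K,R,t=cal('wrist')
def sil(x,y,z0):
    pts=[]
    a=np.linspace(0,6.283,60)
    for zz,r in((8,22),(17,22)): pts+= [(x+r/1e3*np.cos(b),y+r/1e3*np.sin(b),z0+zz/1e3) for b in a]
    q=(R@np.array(pts).T).T+t; q=(K@q.T).T; return q[:,:2]/q[:,2:]
def res(p):
    u=sil(p[0],p[1],.065); return [u[:,0].min()-xs.min()+.0,u[:,0].max()-xs.max()-1,u[:,1].min()-ys.min()]
print(least_squares(res,[.497,.018]).x, res([.497,.018]))
k=sil(.497,.018,.065); print(k.min(0),k.max(0))
E
```

```text
302 340 158 196
[0.49393647 0.01205003] [np.float64(-6.728411885165485), np.float64(-4.412071533083861), np.float64(-2.813497977798164)]
[295.27158811 155.18650202] [336.58792847 196.93067233]
```

```bash
cat >> h.py <<'E'
from scipy.optimize import least_squares
def wr(name=None):
    "settled wrist picture with its own calibration"
    ctrl.read_camera('wrist'); C=cal('wrist'); im=ctrl.read_camera('wrist')[:,:,::-1].copy()
    if name: cv2.imwrite('pics/'+name,im)
    return im,C
def pr(C,P):
    K,R,t=C; q=(np.asarray(P)@R.T+t)@K.T; return q[:,:2]/q[:,2:]
def circ(x,y,z,r,n=90):
    a=np.linspace(0,2*np.pi,n,False); return np.c_[x+r*np.cos(a),y+r*np.sin(a),np.full(n,z)]
def fitcirc(C,xy,z,r,g):
    "world circle (fixed z, r or free r if None) through pixel edge points"
    K,R,t=C; d=np.c_[xy,np.ones(len(xy))]@np.linalg.inv(K).T@R; o=-R.T@t
    P=o+d*((z-o[2])/d[:,2])[:,None]
    f=lambda p: np.hypot(P[:,0]-p[0],P[:,1]-p[1])-(r or p[2])
    s=least_squares(f,list(g)+([] if r else [.03]),loss='soft_l1',f_scale=.0007); return s.x,np.sqrt(np.mean(s.fun**2))
E
python3 - <<'E'
from h import *
im,C=wr('w2.png'); s=ctrl.read_state(); print(s['time'],s['ee_pos'],s['tcp_rot'])
hsv=cv2.cvtColor(im,cv2.COLOR_BGR2HSV)
m=cv2.inRange(hsv,(105,120,40),(130,255,255)); m[:, :270]=0; m[:,370:]=0; m[:120]=0;m[230:]=0
ys,xs=np.nonzero(m); print(xs.min(),xs.max()+1,ys.min(),ys.max()+1)
def res(p):
    u=pr(C,np.r_[circ(p[0],p[1],.073,.022),circ(p[0],p[1],.082,.022)]); return [u[:,0].min()-xs.min(),u[:,0].max()-xs.max()-1,u[:,1].min()-ys.min()]
q=least_squares(res,[.497,.018]); print(q.x,q.fun)
for n in['teapot','navy_lid','milk_jug','white_pot','glass_jar']:print(n,[(r['conf'],r['centre']) for r in ctrl.tip_of(n,'wrist')])
E
```

```text
2.95 [0.49530317 0.01656403 0.26130484] [ 3.14138518e+00 -3.79907682e-04 -1.57153478e+00]
296 335 156 196
[0.49595853 0.01779224] [-1.15606305  1.15622451  0.04568197]
teapot [(0.79, [0.6491, -0.1534, 0.0014])]
navy_lid [(0.82, [0.4915, 0.0195, 0.0663])]
milk_jug [(0.84, [0.6527, 0.1473, -0.0005])]
white_pot [(0.94, [0.4706, 0.3642, 0.0008])]
glass_jar [(0.88, [0.4805, -0.3463, -0.0026])]
```

```bash
python3 -m pendant '[{"grip":0.04,"slide":[0,0,-0.05],"spin":0},{"grip":0.04,"slide":[0,0,-0.09],"spin":0},{"grip":0.04,"slide":[0,0,-0.12],"spin":0},{"grip":0.04,"slide":[0,0,-0.14],"spin":0},{"grip":0.04,"slide":[0,0,-0.14],"spin":0}]'
python3 - <<'E'
from h import *
im,C=wr(); cv2.imwrite('pics/w3.png',im[80:400,160:480]); s=ctrl.read_state(); print(s['ee_pos'],s['tcp_rot'])
print(pr(C,[[.496,.018,.1]])-[160,80])
E
```

```text
time: 3.7
ee_pos: [0.493, 0.0178, 0.1182]
tcp_rot: [3.135, 0.001, -1.571]
force: [-0.9, 0.1, 0.3]
gripper_width: 0.0398
[0.4959057  0.01732679 0.12191688] [-3.14124734e+00 -4.70028307e-05 -1.57056113e+00]
[[155.19580579 159.63111739]]
```

View pics/w3.png

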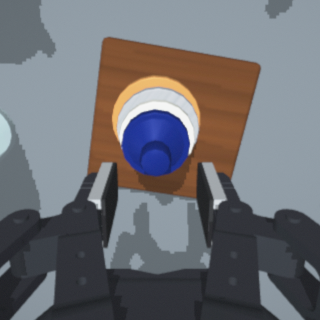

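The knob shows at crop (155,158), where I predicted it, between the fingers. I go down and grip it.

```bash
python3 -m pendant '[{"grip":0.04,"slide":[0,0.001,-0.02],"spin":0},{"grip":0.04,"slide":[0,0.001,-0.034],"spin":0},{"grip":0.04,"slide":[0,0.001,-0.034],"spin":0},{"grip":0.014,"slide":[0,0.001,-0.034],"spin":0},{"grip":0.01,"slide":[0,0.001,-0.034],"spin":0}]' 30
python3 -m pendant '[{"grip":0.01,"slide":[0,0,0],"spin":0},{"grip":0.01,"slide":[0,0,0],"spin":0},{"grip":0.01,"slide":[0,0,0.004],"spin":0},{"grip":0.01,"slide":[0,0,0.02],"spin":0},{"grip":0.01,"slide":[0,0,0.05],"spin":0}]'
python3 - <<'E'
from h import *
im,C=wr(); cv2.imwrite('pics/w4.png',im[80:400,160:480]); s=ctrl.read_state(); print(s['ee_pos'],s['gripper_width'])
E
```

```text
time: 4.3
ee_pos: [0.4966, 0.0184, 0.0885]
tcp_rot: [-3.14, -0.0, -1.57]
force: [-0.1, -0.1, 0.0]
gripper_width: 0.0169
time: 4.8
ee_pos: [0.4934, 0.0191, 0.1356]
tcp_rot: [3.136, 0.001, -1.57]
force: [0.3, -0.0, -1.1]
gripper_width: 0.0164
[0.49834191 0.01818386 0.14128065] 0.016552352727385776
```

View pics/w4.png

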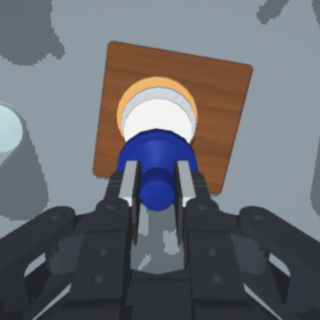

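The navy lid is lifted level and the white lid stays in place at crop (157,120). I move to just short of the teapot to measure its mouth.

```bash
python3 -m pendant '[{"grip":0.01,"slide":[0.005,-0.01,0.035],"spin":0},{"grip":0.01,"slide":[0.025,-0.04,0.06],"spin":0},{"grip":0.01,"slide":[0.045,-0.08,0.06],"spin":0},{"grip":0.01,"slide":[0.065,-0.12,0.06],"spin":0},{"grip":0.01,"slide":[0.08,-0.15,0.06],"spin":0}]'
python3 -m pendant '[{"grip":0.01,"slide":[0.007,-0.015,0],"spin":0},{"grip":0.01,"slide":[0.012,-0.025,0],"spin":0},{"grip":0.01,"slide":[0.012,-0.025,0],"spin":0},{"grip":0.01,"slide":[0.012,-0.025,0],"spin":0}]'
python3 - <<'E'
from h import *
im,C=wr('w5.png'); s=ctrl.read_state(); print(s['ee_pos'],s['gripper_width'])
print([(r['conf'],r['centre']) for r in ctrl.tip_of('teapot','wrist')])
p=np.array([.651,-.157]);u=pr(C,circ(*p,.1,.0205,12));print(u.round().tolist())
im2=cv2.convertScaleAbs(im,alpha=2.2); cv2.imwrite('pics/w5b.png',cv2.resize(im2[0:300,170:470],None,fx=2,fy=2))
E
```

```text
time: 5.4
ee_pos: [0.5761, -0.1335, 0.1967]
tcp_rot: [3.141, -0.0, -1.571]
force: [0.1, -0.4, -0.9]
gripper_width: 0.0167
time: 5.8
ee_pos: [0.5872, -0.1555, 0.1968]
tcp_rot: [3.141, 0.001, -1.57]
force: [0.7, 0.1, 0.5]
gripper_width: 0.0169
[ 0.58731805 -0.15517107  0.19713666] 0.016655952092753258
[(0.61, [0.6476, -0.1566, 0.0017])]
[[319.0, 92.0], [305.0, 96.0], [295.0, 106.0], [292.0, 121.0], [295.0, 135.0], [305.0, 145.0], [319.0, 148.0], [332.0, 145.0], [342.0, 135.0], [346.0, 121.0], [343.0, 107.0], [333.0, 96.0]]
```

View pics/w5b.png

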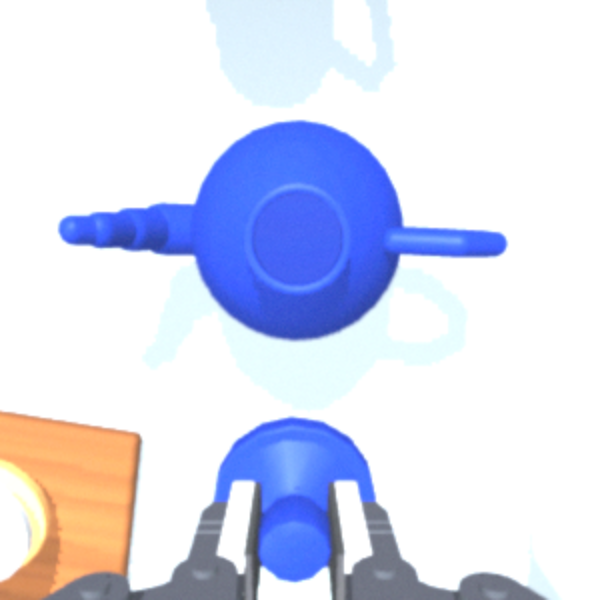

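```bash
python3 - <<'E'
from h import *
C=cal('wrist'); e=ctrl.read_state()['ee_pos'];print(e)
for dz in(-.006,-.015):
  u=pr(C,circ(e[0],e[1],e[2]+dz,.022)); print(u.min(0),u.max(0))
E
```

```text
[ 0.58741344 -0.15521822  0.19730391]
[274.38231089 214.34488663] [357.49033915 289.599963  ]
[276.50838372 208.6490431 ] [355.46249753 280.69274943]
```

```bash
python3 -m pendant '[{"grip":0.01,"slide":[0.025,0,0],"spin":0},{"grip":0.01,"slide":[0.05,-0.001,0],"spin":0},{"grip":0.01,"slide":[0.064,-0.001,-0.01],"spin":0},{"grip":0.01,"slide":[0.064,-0.001,-0.03],"spin":0},{"grip":0.01,"slide":[0.064,-0.001,-0.05],"spin":0}]'
python3 -m pendant '[{"grip":0.01,"slide":[0,0,-0.005],"spin":0},{"grip":0.01,"slide":[0,0,-0.01],"spin":0},{"grip":0.01,"slide":[0,0,-0.01],"spin":0},{"grip":0.01,"slide":[0,0,-0.01],"spin":0}]'
python3 - <<'E'
from h import *
im,C=wr('w6.png'); s=ctrl.read_state(); print(s['ee_pos'],s['force'],s['gripper_width'])
im2=cv2.convertScaleAbs(im,alpha=2.2); cv2.imwrite('pics/w6b.png',cv2.resize(im2[120:370,190:440],None,fx=2,fy=2))
e=s['ee_pos']
u=pr(C,circ(.6515,-.157,.1,.0205)); print((u.min(0)-[190,120])*2,(u.max(0)-[190,120])*2)
u=pr(C,circ(e[0],e[1],e[2]-.006,.022)); print((u.min(0)-[190,120])*2,(u.max(0)-[190,120])*2)
E
```

```text
time: 6.45
ee_pos: [0.6523, -0.1565, 0.1472]
tcp_rot: [-3.14, -0.0, -1.569]
force: [-0.9, 0.4, -1.2]
gripper_width: 0.0167
time: 6.85
ee_pos: [0.6522, -0.1575, 0.1386]
tcp_rot: [-3.14, -0.001, -1.57]
force: [0.8, -0.9, -0.6]
gripper_width: 0.0166
[ 0.65229058 -0.15759293  0.13862148] [ 0.65533734 -0.16043756 -0.80475404] 0.016851611796026417
[185.33819483 159.77389709] [315.17296623 280.18744818]
[168.89463405 188.68784541] [335.00920277 339.27295383]
```

View pics/w6b.png

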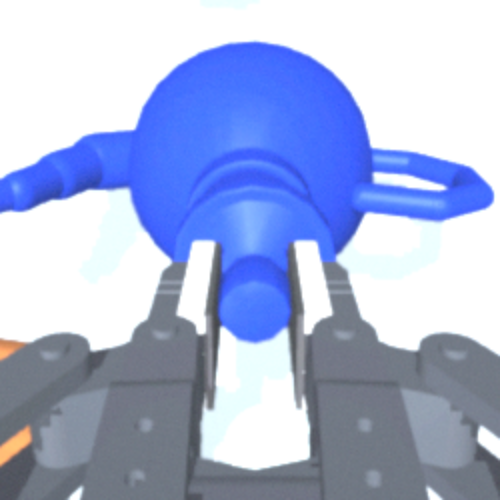

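```bash
python3 - <<'E'
from h import *
C=cal('wrist')
im=cv2.imread('pics/w6.png').max(2); print(im[180:225,312:320].mean(1).round().astype(int).tolist())
for z,r in((.1,.0205),(.1,.017)):
  u=pr(C,circ(.6515,-.157,z,r)); print(u.min(0),u.max(0))
i5=cv2.imread('pics/w5.png').max(2); print(i5[80:160,315:322].mean(1).round().astype(int).tolist())
print(i5[119,280:360].tolist())
E
```

```text
[162, 164, 165, 165, 166, 167, 168, 168, 169, 170, 170, 171, 170, 160, 138, 121, 117, 117, 117, 126, 153, 170, 162, 151, 135, 117, 112, 111, 111, 113, 115, 119, 132, 157, 169, 162, 157, 156, 157, 160, 172, 185, 186, 186, 186]
[282.61800905 199.87485022] [347.56466494 260.10660284]
[288.16840258 205.31089211] [342.0168086  255.24465479]
[152, 153, 153, 154, 154, 154, 154, 155, 155, 156, 156, 159, 168, 171, 156, 133, 115, 111, 113, 113, 113, 114, 114, 113, 113, 114, 114, 113, 114, 114, 114, 113, 112, 112, 112, 113, 113, 113, 112, 112, 112, 113, 113, 112, 112, 113, 113, 113, 113, 113, 113, 113, 112, 111, 112, 111, 112, 111, 112, 111, 111, 111, 126, 155, 168, 154, 133, 109, 99, 98, 98, 97, 97, 96, 96, 95, 95, 94, 95, 94]
[135, 137, 138, 140, 140, 140, 141, 142, 143, 143, 142, 134, 147, 154, 152, 137, 110, 107, 112, 113, 112, 112, 113, 112, 111, 112, 113, 113, 113, 114, 112, 113, 113, 113, 113, 113, 112, 112, 113, 112, 113, 112, 113, 112, 113, 113, 113, 113, 112, 114, 112, 113, 113, 112, 112, 113, 112, 112, 113, 111, 106, 125, 148, 152, 147, 130, 122, 123, 123, 122, 120, 121, 119, 118, 118, 116, 115, 114, 113, 111]
```

The rim edges fit the model to within 1 px, so the mouth is at (0.6515, -0.157). I lower the lid gently.

```bash
python3 -m pendant '[{"grip":0.01,"slide":[-0.0005,0,-0.006],"spin":0},{"grip":0.01,"slide":[-0.0005,0,-0.012],"spin":0},{"grip":0.01,"slide":[-0.0005,0,-0.016],"spin":0},{"grip":0.01,"slide":[-0.0005,0,-0.02],"spin":0},{"grip":0.01,"slide":[-0.0005,0,-0.02],"spin":0}]'
python3 -m pendant '[{"grip":0.01,"slide":[0,0,-0.001],"spin":0},{"grip":0.01,"slide":[0,0,-0.002],"spin":0},{"grip":0.01,"slide":[0,0,-0.002],"spin":0}]'
python3 -m pendant '[{"grip":0.01,"slide":[0,0,-0.001],"spin":0},{"grip":0.01,"slide":[0,0,-0.002],"spin":0},{"grip":0.01,"slide":[0,0,-0.002],"spin":0}]'
```

```text
time: 7.45
ee_pos: [0.6506, -0.1571, 0.1162]
tcp_rot: [3.14, 0.001, -1.57]
force: [-0.4, 0.4, -0.7]
gripper_width: 0.0167
time: 7.75
ee_pos: [0.6513, -0.1574, 0.1155]
tcp_rot: [-3.141, -0.0, -1.57]
force: [-0.3, 0.6, -0.6]
gripper_width: 0.0168
time: 8.05
ee_pos: [0.652, -0.1576, 0.1155]
tcp_rot: [-3.14, -0.001, -1.57]
force: [-3.2, 0.5, 7.7]
gripper_width: 0.0169
```

Contact came at 7.7 N at the expected height. I release, rise and look.

```bash
python3 -m pendant '[{"grip":0.02,"slide":[0,0,0.001],"spin":0},{"grip":0.035,"slide":[0,0,0.001],"spin":0},{"grip":0.04,"slide":[0,0,0.001],"spin":0},{"grip":0.04,"slide":[0,0,0.02],"spin":0},{"grip":0.04,"slide":[0,0,0.06],"spin":0}]'
python3 -m pendant '[{"grip":0.06,"slide":[-0.02,0,0.04],"spin":0},{"grip":0.06,"slide":[-0.05,0.02,0.06],"spin":0},{"grip":0.06,"slide":[-0.064,0.02,0.06],"spin":0},{"grip":0.06,"slide":[-0.064,0.02,0.06],"spin":0}]'
python3 - <<'E'
from h import *
im,C=wr('w7.png'); s=ctrl.read_state(); print(s['time'],s['ee_pos'],s['force'])
for z in(.100,.109):
  u=pr(C,circ(.6515,-.157,z,.022)); print(u.min(0),u.max(0))
print(pr(C,[[.6515,-.157,.127]]))
im2=cv2.convertScaleAbs(im,alpha=2.2); cv2.imwrite('pics/w7b.png',cv2.resize(im2[0:300,170:470],None,fx=2,fy=2))
E
```

```text
time: 8.55
ee_pos: [0.6483, -0.1562, 0.1689]
tcp_rot: [3.133, 0.004, -1.57]
force: [0.7, -0.6, 0.4]
gripper_width: 0.0398
time: 8.95
ee_pos: [0.5864, -0.1371, 0.2343]
tcp_rot: [-3.141, -0.001, -1.57]
force: [0.4, 0.1, 0.6]
gripper_width: 0.0597
9.05 [ 0.58713235 -0.13736832  0.23273495] [-0.52452959 -0.63699023  0.10438194]
[313.73282551  90.75919346] [364.73889212 143.47977   ]
[313.6308836   90.28350723] [366.33913522 144.74241349]
[[341.62092701 119.15681342]]
```

View pics/w7b.png

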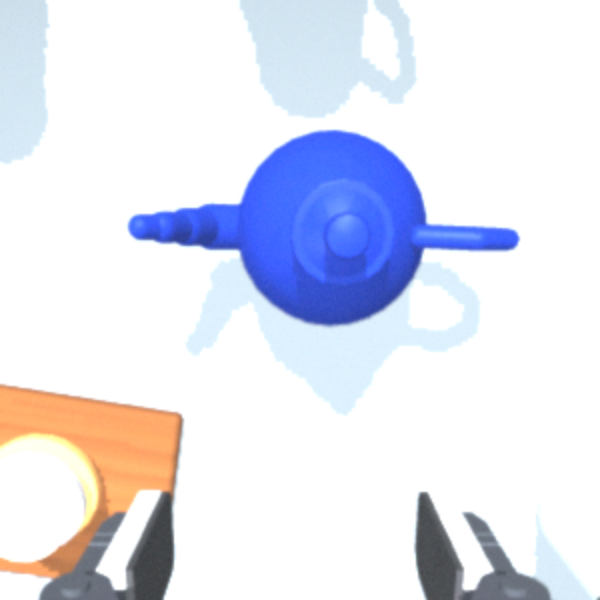

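```bash
python3 - <<'E'
from h import *
im=cv2.imread('pics/w7.png')[:,:,0].astype(int)
for r in(112,116,118,121): print(r,im[r,308:374].tolist())
print(im[80:150,336].tolist())
C=cal('wrist'); 
for z,r in((.127,.009),(.119,.004),(.109,.022)):
  u=pr(C,circ(.6515,-.157,z,r)); print(z,u.min(0),u.max(0))
E
python3 - <<'E'
import cv2
im=cv2.imread('pics/w7.png')[75:155,295:385]; im=cv2.convertScaleAbs(im,alpha=1.5)
cv2.imwrite('pics/w7c.png',cv2.resize(im,None,fx=6,fy=6,interpolation=cv2.INTER_CUBIC))
E
```

```text
112 [136, 137, 138, 139, 139, 140, 140, 132, 137, 147, 149, 150, 146, 144, 143, 144, 145, 145, 145, 146, 146, 146, 147, 146, 131, 114, 118, 136, 152, 158, 163, 165, 167, 167, 165, 164, 163, 159, 157, 153, 150, 149, 147, 144, 133, 114, 124, 132, 132, 131, 131, 130, 130, 130, 139, 144, 147, 143, 130, 118, 116, 114, 113, 112, 110, 109]
116 [133, 133, 135, 137, 137, 136, 134, 126, 139, 149, 149, 149, 146, 143, 142, 142, 143, 143, 143, 145, 146, 146, 146, 130, 110, 114, 139, 148, 150, 152, 154, 153, 153, 154, 153, 153, 152, 150, 147, 147, 144, 143, 141, 142, 140, 135, 111, 117, 126, 129, 128, 128, 126, 126, 131, 142, 147, 147, 140, 118, 109, 110, 110, 110, 108, 107]
118 [130, 133, 132, 135, 134, 134, 135, 127, 140, 148, 148, 149, 142, 142, 141, 142, 142, 142, 142, 144, 145, 146, 143, 125, 107, 122, 142, 148, 149, 149, 151, 150, 149, 149, 149, 148, 146, 146, 144, 143, 141, 141, 140, 139, 138, 132, 111, 111, 124, 126, 127, 125, 124, 125, 134, 143, 148, 146, 130, 116, 112, 108, 109, 108, 107, 105]
121 [129, 130, 131, 131, 132, 132, 133, 114, 125, 141, 148, 148, 143, 140, 139, 139, 139, 141, 141, 142, 143, 143, 143, 140, 112, 98, 125, 143, 144, 145, 145, 145, 144, 143, 144, 143, 142, 141, 140, 139, 139, 136, 136, 134, 132, 113, 110, 119, 124, 123, 123, 122, 123, 128, 140, 146, 145, 139, 119, 110, 108, 106, 105, 105, 104, 103]
[144, 143, 144, 144, 145, 145, 146, 147, 147, 143, 148, 158, 155, 153, 154, 156, 156, 157, 158, 160, 160, 163, 163, 164, 166, 165, 165, 155, 134, 120, 126, 142, 152, 153, 153, 152, 150, 150, 149, 147, 147, 144, 144, 140, 133, 115, 96, 95, 99, 100, 99, 98, 98, 98, 98, 97, 97, 99, 103, 104, 105, 99, 95, 94, 94, 94, 91, 91, 91, 91]
0.127 [330.01619396 107.37296425] [353.1725852  131.25815529]
0.119 [335.84256705 113.81352696] [345.81662821 124.10512556]
0.109 [313.55013333  90.4804682 ] [366.37375106 145.04294559]
```

View pics/w7c.png

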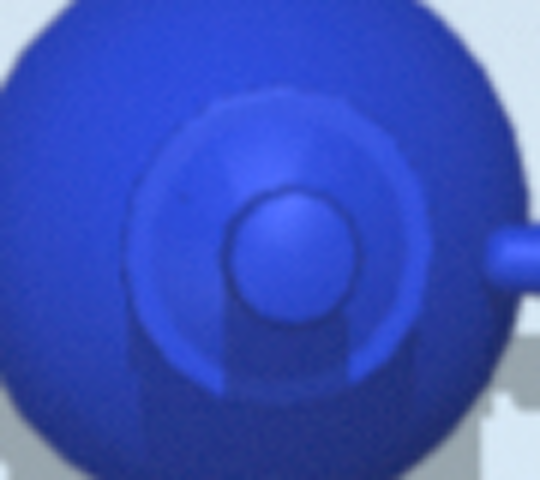

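The navy flange and knob are concentric where expected, at crop (280,243) and (292,257), so the lid sits level. Next I go to the stack for the white lid.

```bash
python3 -m pendant '[{"grip":0.066,"slide":[-0.02,0.035,0.01],"spin":0},{"grip":0.066,"slide":[-0.045,0.075,0.01],"spin":0},{"grip":0.066,"slide":[-0.07,0.115,0.01],"spin":0},{"grip":0.066,"slide":[-0.091,0.155,0.01],"spin":0},{"grip":0.066,"slide":[-0.091,0.155,0.01],"spin":0}]'
cat >> h.py <<'E'
def blobfit(C,m,z,r,thick=.009):
    "lid silhouette (outer edge of flange) from a mask: points on hull fitted as the hull of two rings"
    cs,_=cv2.findContours(m,cv2.RETR_EXTERNAL,cv2.CHAIN_APPROX_NONE); c=max(cs,key=cv2.contourArea)
    h=cv2.convexHull(c)[:,0,:].astype(float)+0.0
    def f(p):
        u=pr(C,np.r_[circ(p[0],p[1],z,r),circ(p[0],p[1],z-thick,r)]).astype(np.float32)
        hu=cv2.convexHull(u); return [cv2.pointPolygonTest(hu,(float(a),float(b)),True) for a,b in h]
    g=ray_(C,h.mean(0),z); s=least_squares(f,g[:2],diff_step=1e-3,loss='soft_l1'); return s.x,np.mean(s.fun),np.std(s.fun)
def ray_(C,px,z):
    K,R,t=C; d=R.T@np.linalg.inv(K)@np.array([px[0],px[1],1.]); o=-R.T@t; return o+d*(z-o[2])/d[2]
E
python3 - <<'E'
from h import *
im,C=wr('w8.png'); s=ctrl.read_state(); print(s['time'],s['ee_pos'],s['tcp_rot'])
hsv=cv2.cvtColor(im,cv2.COLOR_BGR2HSV)
p=pr(C,[[.496,.018,.065]])[0]; print(p); x,y=p.astype(int)
print(hsv[y,x-45:x+46:3].tolist())
for z,r in((.065,.026),(.048,.0305),(.031,.035)):
  u=pr(C,circ(.496,.018,z,r)); print(u.min(0),u.max(0))
E
```

```text
time: 9.55
ee_pos: [0.4944, 0.0215, 0.2423]
tcp_rot: [3.139, 0.002, -1.566]
force: [0.3, -1.0, -0.1]
gripper_width: 0.066
9.65 [0.4964016  0.01817717 0.24279999] [ 3.14109638e+00 -1.62747588e-04 -1.56837865e+00]
[317.83947988 178.48035453]
[[103, 30, 153], [12, 153, 122], [12, 156, 126], [13, 155, 125], [12, 154, 124], [12, 155, 123], [15, 146, 215], [11, 18, 202], [45, 2, 241], [45, 2, 241], [45, 2, 241], [45, 2, 241], [40, 3, 241], [40, 3, 241], [45, 2, 241], [40, 3, 241], [50, 3, 241], [40, 3, 241], [50, 3, 241], [60, 2, 241], [50, 3, 241], [50, 3, 241], [50, 3, 241], [50, 3, 240], [106, 14, 204], [12, 135, 121], [12, 152, 126], [12, 154, 126], [11, 154, 126], [12, 156, 126], [12, 159, 127]]
[293.31409207 153.98657047] [342.370552   201.86019692]
[290.38338598 147.42585516] [345.21707534 201.12210278]
[287.71655759 141.42492027] [347.80721941 200.45401274]
```

```bash
cat >> h.py <<'E'
def topfit(C,m,z,r,g):
    cs,_=cv2.findContours(m,cv2.RETR_EXTERNAL,cv2.CHAIN_APPROX_NONE); c=max(cs,key=cv2.contourArea)
    h=cv2.convexHull(c)[:,0,:].astype(float); return fitcirc(C,h,z,r,g), h.min(0),h.max(0)
E
python3 - <<'E'
from h import *
im,C=wr('w8.png'); s=ctrl.read_state(); print(s['time'],s['ee_pos'],s['tcp_rot'])
hsv=cv2.cvtColor(im,cv2.COLOR_BGR2HSV); win=np.zeros(im.shape[:2],np.uint8); win[130:215,275:360]=255
m=cv2.inRange(hsv,(0,0,225),(180,25,255))&win
print('white',topfit(C,m,.065,None,(.496,.018)))
wood=cv2.inRange(hsv,(0,100,0),(25,255,160))
m=cv2.bitwise_not(wood)&win
m=cv2.morphologyEx(m,cv2.MORPH_OPEN,np.ones((3,3)))
print('all',blobfit(C,cv2.inRange(hsv,(8,100,190),(25,200,255))&win,.031,.035))
cv2.imwrite('pics/w8b.png',cv2.resize(im[120:220,270:370],None,fx=4,fy=4,interpolation=cv2.INTER_CUBIC))
for z,r in((.065,.026),(.048,.0305),(.031,.035)):
  u=pr(C,circ(.496,.018,z,r)); print(u.min(0),u.max(0))
E
```

```text
9.75 [0.49687787 0.01692    0.24293395] [ 3.14116146e+00 -1.93889941e-04 -1.57073202e+00]
white ((array([0.49652189, 0.01739322, 0.02500723]), np.float64(0.00011802229869947581)), array([293., 156.]), array([339., 201.]))
all (array([0.49666837, 0.01791476]), np.float64(0.34900560509651257), np.float64(0.4614517578374301))
[291.2693394  155.08199834] [340.2336701  202.82529253]
[288.42974379 148.49502326] [343.16478277 202.05072441]
[285.84544129 142.46926051] [345.83231211 201.34950197]
```

View pics/w8b.png

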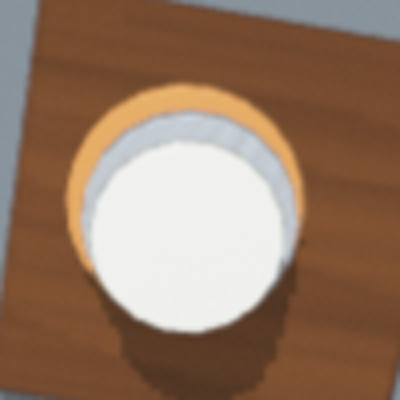

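White is fitted at (0.4965, 0.0174). I go down to its flange. The steel top at z 0.048 limits the tips.

```bash
python3 -m pendant '[{"grip":0.066,"slide":[0,0,-0.05],"spin":0},{"grip":0.066,"slide":[0,0,-0.1],"spin":0},{"grip":0.066,"slide":[0,0,-0.14],"spin":0},{"grip":0.066,"slide":[0,0,-0.17],"spin":0},{"grip":0.066,"slide":[0,0,-0.18],"spin":0}]'
python3 -m pendant '[{"grip":0.066,"slide":[0,0,-0.007],"spin":0},{"grip":0.066,"slide":[0,0,-0.013],"spin":0},{"grip":0.066,"slide":[0,0,-0.013],"spin":0},{"grip":0.066,"slide":[0,0,-0.013],"spin":0}]'
python3 - <<'E'
from h import *
im,C=wr('w9.png'); s=ctrl.read_state(); print(s['time'],s['ee_pos'],s['tcp_rot'],s['force'])
cv2.imwrite('pics/w9b.png',cv2.resize(im[120:370,195:445],None,fx=2,fy=2,interpolation=cv2.INTER_CUBIC))
E
```

```text
time: 10.25
ee_pos: [0.4939, 0.017, 0.0594]
tcp_rot: [3.135, 0.001, -1.572]
force: [-0.6, 0.9, 0.1]
gripper_width: 0.066
time: 10.65
ee_pos: [0.4973, 0.0174, 0.0515]
tcp_rot: [-3.139, -0.0, -1.57]
force: [-0.1, 0.2, 0.4]
gripper_width: 0.0659
10.75 [0.49714568 0.0174973  0.05144671] [-3.13937664e+00 -4.76395651e-04 -1.56991674e+00] [ 0.31912436  0.8214903  -0.32164447]
```

View pics/w9b.png

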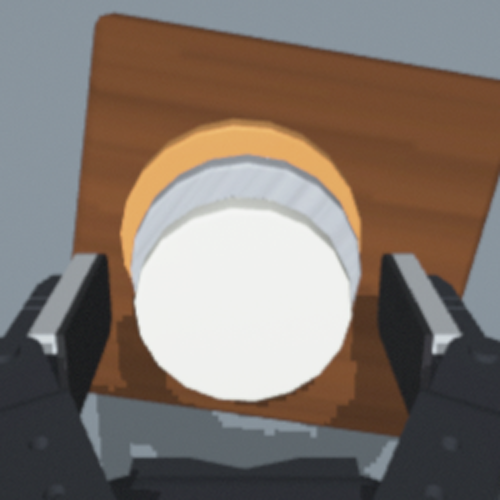

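The white lid is centred between the pads: lid at crop x 244, pads' middle at 246. I close and lift.

```bash
python3 -m pendant '[{"grip":0.06,"slide":[0,0,-0.0025],"spin":0},{"grip":0.05,"slide":[0,0,-0.0025],"spin":0},{"grip":0.045,"slide":[0,0,-0.0025],"spin":0},{"grip":0.045,"slide":[0,0,-0.0025],"spin":0},{"grip":0.045,"slide":[0,0,-0.0025],"spin":0}]' 40
python3 -m pendant '[{"grip":0.045,"slide":[0,0,0.003],"spin":0},{"grip":0.045,"slide":[0,0,0.008],"spin":0},{"grip":0.045,"slide":[0,0,0.025],"spin":0},{"grip":0.045,"slide":[0,0,0.05],"spin":0},{"grip":0.045,"slide":[0,0,0.08],"spin":0}]'
python3 -m pendant '[{"grip":0.045,"slide":[0,0,0.05],"spin":0},{"grip":0.045,"slide":[0,0,0.08],"spin":0},{"grip":0.045,"slide":[0,0,0.08],"spin":0}]'
python3 - <<'E'
from h import *
im,C=wr('w10.png'); s=ctrl.read_state(); print(s['time'],s['ee_pos'],s['tcp_rot'],s['force'])
cv2.imwrite('pics/w10b.png',cv2.resize(im[100:370,195:445],None,fx=2,fy=2,interpolation=cv2.INTER_CUBIC))
print([(r['conf'],r['centre']) for n in('white_lid','steel_lid') for r in ctrl.tip_of(n,'wrist')])
E
```

```text
time: 11.25
ee_pos: [0.4965, 0.0177, 0.0483]
tcp_rot: [-3.141, -0.0, -1.57]
force: [-1.6, 0.5, 6.0]
gripper_width: 0.0498
time: 11.75
ee_pos: [0.4951, 0.0179, 0.1277]
tcp_rot: [3.139, 0.001, -1.57]
force: [0.8, 1.6, -0.5]
gripper_width: 0.05
time: 12.05
ee_pos: [0.4994, 0.017, 0.2135]
tcp_rot: [-3.131, -0.002, -1.57]
force: [0.4, 0.1, 0.4]
gripper_width: 0.0499
12.15 [0.49635288 0.01763891 0.20819715] [-3.14039601e+00 -2.26034193e-04 -1.56998990e+00] [-0.35398799  0.09550606 -0.64274297]
[(0.86, [0.4923, 0.0216, 0.213]), (0.93, [0.4978, 0.0153, 0.0319])]
```

```bash
python3 -m pendant '[{"grip":0.045,"slide":[-0.01,0.03,0],"spin":0},{"grip":0.045,"slide":[-0.02,0.075,0],"spin":0},{"grip":0.045,"slide":[-0.03,0.12,0],"spin":0},{"grip":0.045,"slide":[-0.04,0.165,0],"spin":0},{"grip":0.045,"slide":[-0.05,0.21,0],"spin":0}]'
python3 -m pendant '[{"grip":0.045,"slide":[-0.01,0.045,0],"spin":0},{"grip":0.045,"slide":[-0.02,0.085,0],"spin":0},{"grip":0.045,"slide":[-0.03,0.12,0],"spin":0},{"grip":0.045,"slide":[-0.037,0.138,0],"spin":0},{"grip":0.045,"slide":[-0.037,0.138,0],"spin":0}]'
python3 - <<'E'
from h import *
im,C=wr(); im,C=wr('w11.png'); s=ctrl.read_state(); print(s['time'],s['ee_pos'],s['tcp_rot'],s['force'],s['gripper_width'])
print([(r['conf'],r['centre']) for n in('white_lid','white_pot') for r in ctrl.tip_of(n,'wrist')])
u=pr(C,circ(.473,.366,.085,.0245));print(u.min(0),u.max(0))
u=pr(C,circ(.473,.366,.085,.021));print(u.min(0),u.max(0))
e=s['ee_pos'];u=pr(C,circ(e[0],e[1],e[2]+.0167,.026));print('lid',u.min(0),u.max(0))
cv2.imwrite('pics/w11b.png',cv2.resize(im[20:370,170:470],None,fx=1.7,fy=1.7,interpolation=cv2.INTER_CUBIC))
E
```

```text
time: 12.75
ee_pos: [0.4444, 0.229, 0.2058]
tcp_rot: [3.138, -0.001, -1.57]
force: [0.7, -0.1, -0.6]
gripper_width: 0.05
time: 13.25
ee_pos: [0.407, 0.367, 0.2056]
tcp_rot: [3.138, -0.001, -1.567]
force: [0.7, -0.2, 0.2]
gripper_width: 0.0501
13.45 [0.40921452 0.36449552 0.20686417] [ 3.14028677e+00 -1.22433938e-03 -1.57110670e+00] [ 0.20431004 -0.55987072  0.21715654] 0.04982715008517635
[(0.85, [0.4076, 0.3649, 0.2033]), (0.71, [0.4799, 0.1693, -0.0029]), (0.71, [0.4718, 0.3642, 0.0018])]
[284.74814927  87.14160866] [344.09371539 148.42836428]
[288.99227173  91.75431004] [339.85273759 144.27471275]
lid [259.36450374 223.13660503] [372.97024898 323.56368125]
```

View pics/w11b.png

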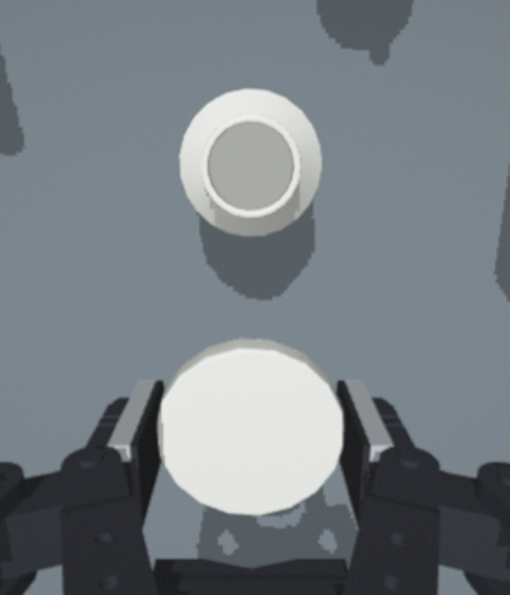

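Pot mouth (crop 252,166) is at (0.4735, 0.363). The lid is held level at crop (251,430). I move over and lower it.

```bash
python3 -m pendant '[{"grip":0.045,"slide":[0.025,0,0],"spin":0},{"grip":0.045,"slide":[0.05,0,0],"spin":0},{"grip":0.045,"slide":[0.064,-0.0005,-0.01],"spin":0},{"grip":0.045,"slide":[0.064,-0.0005,-0.045],"spin":0},{"grip":0.045,"slide":[0.064,-0.0005,-0.08],"spin":0}]'
python3 -m pendant '[{"grip":0.045,"slide":[0,0,-0.015],"spin":0},{"grip":0.045,"slide":[0,0,-0.025],"spin":0},{"grip":0.045,"slide":[0,0,-0.025],"spin":0},{"grip":0.045,"slide":[0,0,-0.025],"spin":0}]'
python3 - <<'E'
from h import *
im,C=wr('w12.png'); s=ctrl.read_state(); print(s['time'],s['ee_pos'],s['tcp_rot'],s['force'],s['gripper_width'])
u=pr(C,circ(.4735,.363,.0,.038));print(u.min(0),u.max(0))
e=s['ee_pos'];u=pr(C,circ(e[0],e[1],e[2]+.0167,.026));print('lid',u.min(0),u.max(0))
E
```

```text
time: 14.05
ee_pos: [0.475, 0.3645, 0.1279]
tcp_rot: [-3.139, 0.001, -1.572]
force: [0.4, 0.2, -0.7]
gripper_width: 0.0501
time: 14.45
ee_pos: [0.4743, 0.3656, 0.1045]
tcp_rot: [-3.139, 0.001, -1.57]
force: [-0.2, -0.7, -0.7]
gripper_width: 0.0505
14.55 [0.47443732 0.36578618 0.10484034] [-3.13839782e+00  1.52951319e-03 -1.56990695e+00] [-0.64733295 -0.60958474 -0.05648953] 0.04989373812674317
[274.3114091  155.10363077] [365.22194284 242.08962778]
lid [259.0681486  223.25136777] [372.36242367 323.68758758]
```

```bash
python3 -m pendant '[{"grip":0.045,"slide":[-0.0008,-0.0015,0],"spin":0},{"grip":0.045,"slide":[-0.0008,-0.0015,-0.005],"spin":0},{"grip":0.045,"slide":[-0.0008,-0.0015,-0.01],"spin":0},{"grip":0.045,"slide":[-0.0008,-0.0015,-0.015],"spin":0},{"grip":0.045,"slide":[-0.0008,-0.0015,-0.018],"spin":0}]'
python3 -m pendant '[{"grip":0.045,"slide":[0,0,-0.002],"spin":0},{"grip":0.045,"slide":[0,0,-0.004],"spin":0},{"grip":0.045,"slide":[0,0,-0.005],"spin":0},{"grip":0.045,"slide":[0,0,-0.005],"spin":0}]'
```

```text
time: 15.05
ee_pos: [0.4719, 0.3634, 0.0838]
tcp_rot: [3.14, -0.001, -1.57]
force: [-0.3, -1.0, -0.5]
gripper_width: 0.05
time: 15.45
ee_pos: [0.4724, 0.3637, 0.0797]
tcp_rot: [3.142, -0.0, -1.57]
force: [-0.4, -0.6, -1.3]
gripper_width: 0.0501
```

```bash
python3 -m pendant '[{"grip":0.045,"slide":[0.0004,0,-0.001],"spin":0},{"grip":0.045,"slide":[0.0004,0,-0.0015],"spin":0},{"grip":0.045,"slide":[0.0004,0,-0.0015],"spin":0}]'
python3 -m pendant '[{"grip":0.045,"slide":[0,0,-0.001],"spin":0},{"grip":0.045,"slide":[0,0,-0.0015],"spin":0},{"grip":0.045,"slide":[0,0,-0.0015],"spin":0}]'
```

```text
time: 15.75
ee_pos: [0.4728, 0.3637, 0.0783]
tcp_rot: [-3.142, 0.0, -1.57]
force: [-0.5, -0.5, -0.7]
gripper_width: 0.0502
time: 16.05
ee_pos: [0.473, 0.3638, 0.0774]
tcp_rot: [-3.141, 0.0, -1.57]
force: [-1.6, -0.4, 4.8]
gripper_width: 0.0501
```

Contact is at the predicted height. I release, rise and check.

```bash
python3 -m pendant '[{"grip":0.055,"slide":[0,0,0.0005],"spin":0},{"grip":0.068,"slide":[0,0,0.0005],"spin":0},{"grip":0.068,"slide":[0,0,0.0005],"spin":0},{"grip":0.068,"slide":[0,0,0.02],"spin":0},{"grip":0.068,"slide":[0,0,0.06],"spin":0}]'
python3 -m pendant '[{"grip":0.068,"slide":[-0.01,0,0.04],"spin":0},{"grip":0.068,"slide":[-0.04,-0.01,0.07],"spin":0},{"grip":0.068,"slide":[-0.06,-0.01,0.08],"spin":0},{"grip":0.068,"slide":[-0.06,-0.01,0.08],"spin":0},{"grip":0.068,"slide":[-0.06,-0.01,0.08],"spin":0}]'
python3 - <<'E'
from h import *
im,C=wr('w13.png'); s=ctrl.read_state(); print(s['time'],s['ee_pos'],s['tcp_rot'],s['force'],s['gripper_width'])
for z,r in((.094,.026),(.085,.026),(.03,.038)):
  u=pr(C,circ(.4735,.363,z,r));print(u.min(0),u.max(0))
cv2.imwrite('pics/w13b.png',cv2.resize(im[40:200,220:420],None,fx=3,fy=3,interpolation=cv2.INTER_CUBIC))
E
```

```text
time: 16.55
ee_pos: [0.47, 0.3622, 0.1334]
tcp_rot: [3.134, -0.004, -1.57]
force: [0.7, -0.2, -0.2]
gripper_width: 0.0679
time: 17.05
ee_pos: [0.4129, 0.3537, 0.2165]
tcp_rot: [-3.141, 0.0, -1.57]
force: [-1.0, 0.9, 0.3]
gripper_width: 0.0686
17.15 [0.41294812 0.3533247  0.21549213] [ 3.14008576e+00 -1.00923582e-03 -1.57028997e+00] [ 0.35021587 -0.26025617  0.45140355] 0.06804492630984187
[273.39336029  90.00495053] [336.02592912 154.42145913]
[274.7957554  90.48269  ] [335.39555485 152.84231894]
[270.02548149  80.04931205] [343.96379729 156.36064555]
```

View pics/w13b.png

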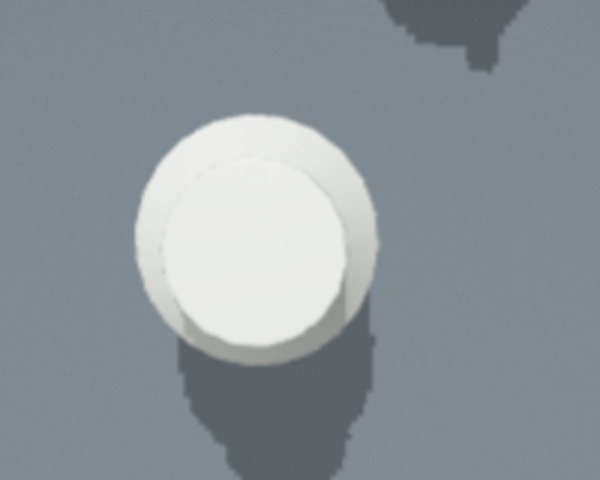

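The white lid sits level and centred at crop (255,251), within 2 px of prediction. Back to the stack for the steel lid.

```bash
python3 -m pendant '[{"grip":0.074,"slide":[0.01,-0.035,0.01],"spin":0},{"grip":0.074,"slide":[0.02,-0.08,0.02],"spin":0},{"grip":0.074,"slide":[0.03,-0.125,0.02],"spin":0},{"grip":0.074,"slide":[0.04,-0.17,0.02],"spin":0},{"grip":0.074,"slide":[0.052,-0.21,0.02],"spin":0}]'
python3 -m pendant '[{"grip":0.074,"slide":[0.01,-0.045,0],"spin":0},{"grip":0.074,"slide":[0.02,-0.085,0],"spin":0},{"grip":0.074,"slide":[0.028,-0.115,0],"spin":0},{"grip":0.074,"slide":[0.032,-0.126,0],"spin":0},{"grip":0.074,"slide":[0.032,-0.126,0],"spin":0}]'
python3 - <<'E'
from h import *
wr(); wr(); im,C=wr('w14.png'); s=ctrl.read_state(); print(s['time'],s['ee_pos'],s['tcp_rot'],s['gripper_width'])
hsv=cv2.cvtColor(im,cv2.COLOR_BGR2HSV); win=np.zeros(im.shape[:2],np.uint8)
u=pr(C,circ(.4965,.0175,.048,.0305)); print(u.min(0),u.max(0)); a,b=u.min(0).astype(int)-10,u.max(0).astype(int)+10
win[a[1]:b[1],a[0]:b[0]]=255; y=(a[1]+b[1])//2
print(hsv[y,a[0]:b[0]:3].tolist())
m=cv2.inRange(hsv,(0,0,150),(180,70,255))&win
print('steel',topfit(C,m,.048,None,(.496,.018)))
K,R,t=C;print(-R.T@t)
E
```

```text
time: 17.65
ee_pos: [0.465, 0.1413, 0.2357]
tcp_rot: [3.14, -0.0, -1.571]
force: [1.1, 0.4, -0.6]
gripper_width: 0.0744
time: 18.15
ee_pos: [0.4971, 0.0164, 0.2359]
tcp_rot: [3.14, 0.0, -1.573]
force: [0.6, 0.5, 0.3]
gripper_width: 0.0741
18.45 [0.49657534 0.01884985 0.23672171] [ 3.14143671e+00  2.43157958e-04 -1.56812906e+00] 0.07360025397039575
[289.93146548 148.62979322] [345.669464   203.13429997]
[[12, 156, 121], [12, 153, 122], [12, 153, 123], [15, 146, 213], [12, 54, 214], [108, 16, 211], [107, 17, 213], [107, 17, 209], [104, 16, 209], [107, 17, 209], [107, 17, 207], [106, 15, 214], [106, 16, 207], [105, 17, 211], [104, 16, 213], [107, 17, 205], [106, 18, 211], [106, 16, 210], [108, 16, 206], [108, 16, 207], [106, 16, 207], [106, 16, 209], [111, 9, 199], [13, 149, 145], [12, 150, 131], [12, 156, 131]]
steel ((array([0.49744317, 0.01677542, 0.03017091]), np.float64(0.00018998556253678036)), array([291., 148.]), array([346., 202.]))
[0.57202246 0.01867197 0.37883573]
```

```bash
python3 -m pendant '[{"grip":0.074,"slide":[0,0,-0.05],"spin":0},{"grip":0.074,"slide":[0,0,-0.1],"spin":0},{"grip":0.074,"slide":[0,0,-0.14],"spin":0},{"grip":0.074,"slide":[0,-0.001,-0.17],"spin":0},{"grip":0.074,"slide":[0,-0.001,-0.185],"spin":0}]'
python3 -m pendant '[{"grip":0.074,"slide":[0,0,-0.007],"spin":0},{"grip":0.074,"slide":[0,0,-0.014],"spin":0},{"grip":0.074,"slide":[0,0,-0.014],"spin":0},{"grip":0.074,"slide":[0,0,-0.014],"spin":0}]'
python3 - <<'E'
from h import *
wr(); im,C=wr('w15.png'); s=ctrl.read_state(); print(s['time'],s['ee_pos'],s['tcp_rot'],s['force'],s['gripper_width'])
hsv=cv2.cvtColor(im,cv2.COLOR_BGR2HSV); win=np.zeros(im.shape[:2],np.uint8)
u=pr(C,circ(.497,.0172,.048,.0305)); print(u.min(0),u.max(0)); a,b=u.min(0).astype(int)-4,u.max(0).astype(int)+4
win[a[1]:b[1],a[0]:b[0]]=255
m=cv2.inRange(hsv,(0,0,150),(180,70,255))&win
print('steel',topfit(C,m,.048,None,(.496,.018)))
E
```

```text
time: 18.95
ee_pos: [0.4943, 0.018, 0.0487]
tcp_rot: [3.137, 0.001, -1.569]
force: [0.2, -0.1, 0.4]
gripper_width: 0.0739
time: 19.35
ee_pos: [0.4976, 0.0167, 0.0388]
tcp_rot: [-3.14, -0.0, -1.57]
force: [0.3, 0.6, -0.3]
gripper_width: 0.074
19.55 [0.4974089  0.01655004 0.03857024] [-3.14010909e+00 -2.75649226e-04 -1.57002544e+00] [-0.07914138  0.10586815  0.28153227] 0.07396378522663224
[251.25946038 209.2232365 ] [377.69941245 322.12792263]
steel ((array([0.49804239, 0.01679047, 0.03044488]), np.float64(0.0004555212237147497)), array([253., 205.]), array([377., 321.]))
```

```bash
python3 -m pendant '[{"grip":0.07,"slide":[0,0,-0.004],"spin":0},{"grip":0.06,"slide":[0,0,-0.004],"spin":0},{"grip":0.053,"slide":[0,0,-0.004],"spin":0},{"grip":0.053,"slide":[0,0,-0.004],"spin":0},{"grip":0.053,"slide":[0,0,-0.004],"spin":0}]' 40
python3 -m pendant '[{"grip":0.053,"slide":[0,0,0],"spin":0},{"grip":0.053,"slide":[0,0,0.006],"spin":0},{"grip":0.053,"slide":[0,0,0.02],"spin":0},{"grip":0.053,"slide":[0,0,0.05],"spin":0},{"grip":0.053,"slide":[0,0,0.09],"spin":0}]'
python3 -m pendant '[{"grip":0.053,"slide":[0,0,0.05],"spin":0},{"grip":0.053,"slide":[0,0,0.1],"spin":0},{"grip":0.053,"slide":[0.02,0.03,0.11],"spin":0},{"grip":0.053,"slide":[0.05,0.07,0.11],"spin":0},{"grip":0.053,"slide":[0.075,0.105,0.11],"spin":0}]'
python3 -m pendant '[{"grip":0.053,"slide":[0.01,0.02,0],"spin":0},{"grip":0.053,"slide":[0.015,0.025,0],"spin":0},{"grip":0.053,"slide":[0.015,0.025,0],"spin":0},{"grip":0.053,"slide":[0.015,0.025,0],"spin":0}]'
python3 - <<'E'
from h import *
wr(); wr(); im,C=wr('w16.png'); s=ctrl.read_state(); print(s['time'],s['ee_pos'],s['tcp_rot'],s['force'],s['gripper_width'])
print([(r['conf'],r['centre']) for n in('steel_lid','milk_jug') for r in ctrl.tip_of(n,'wrist')])
u=pr(C,circ(.652,.148,.105,.029));print(u.min(0),u.max(0))
u=pr(C,circ(.652,.148,.105,.0255));print(u.min(0),u.max(0))
e=s['ee_pos'];u=pr(C,circ(e[0],e[1],e[2]+.0135,.0305));print('lid',u.min(0),u.max(0))
cv2.imwrite('pics/w16b.png',cv2.resize(im[20:370,170:470],None,fx=1.7,fy=1.7,interpolation=cv2.INTER_CUBIC))
E
```

```text
time: 20.05
ee_pos: [0.4969, 0.0166, 0.034]
tcp_rot: [-3.141, -0.0, -1.57]
force: [-1.3, -0.8, 3.2]
gripper_width: 0.0589
time: 20.55
ee_pos: [0.4952, 0.017, 0.1239]
tcp_rot: [3.138, 0.001, -1.57]
force: [1.1, 0.4, -0.2]
gripper_width: 0.0588
time: 21.05
ee_pos: [0.5732, 0.1231, 0.2362]
tcp_rot: [-3.138, 0.0, -1.571]
force: [0.8, -1.6, -1.2]
gripper_width: 0.059
time: 21.45
ee_pos: [0.5864, 0.1457, 0.2341]
tcp_rot: [3.141, -0.001, -1.571]
force: [-0.2, 0.4, -0.4]
gripper_width: 0.0588
21.75 [0.58661519 0.14603141 0.23394019] [-3.14155857e+00 -2.13488513e-07 -1.57090348e+00] [-0.16325068 -0.24843483 -0.98178445] 0.0588598712770911
[(0.64, [0.5853, 0.1461, 0.2342]), (0.7, [0.6534, 0.1461, -0.001]), (0.65, [0.6499, 0.3073, 0.0028])]
[279.54262635  80.41654949] [347.93074107 151.16672702]
[283.67407108  84.9527339 ] [343.80025731 147.14935941]
lid [250.44073805 211.0622088 ] [380.50223789 326.68817345]
```

View pics/w16b.png

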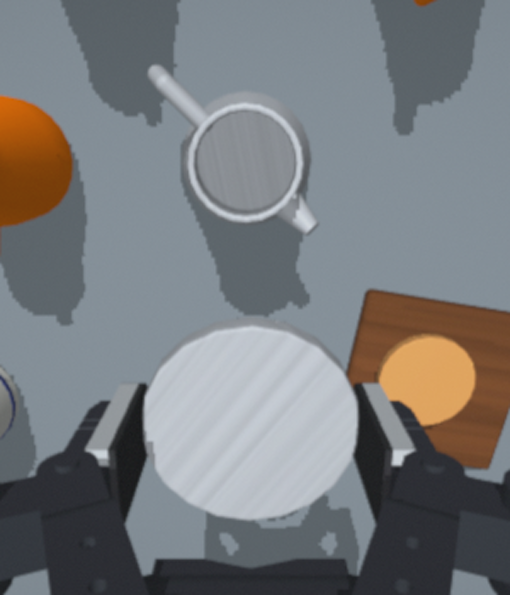

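The jug mouth (crop 245,161) is at (0.6525, 0.1477). It is the steel one, with its handle up-left. The lid is held level at crop (251,421).

```bash
python3 -m pendant '[{"grip":0.053,"slide":[0.025,0,0],"spin":0},{"grip":0.053,"slide":[0.05,0.002,0],"spin":0},{"grip":0.053,"slide":[0.065,0.0025,-0.01],"spin":0},{"grip":0.053,"slide":[0.065,0.0025,-0.05],"spin":0},{"grip":0.053,"slide":[0.065,0.0025,-0.09],"spin":0}]'
python3 -m pendant '[{"grip":0.053,"slide":[0,0,-0.015],"spin":0},{"grip":0.053,"slide":[0,0,-0.025],"spin":0},{"grip":0.053,"slide":[0,0,-0.025],"spin":0},{"grip":0.053,"slide":[0,0,-0.025],"spin":0},{"grip":0.053,"slide":[0,0,-0.025],"spin":0}]'
```

```text
time: 22.35
ee_pos: [0.6532, 0.149, 0.144]
tcp_rot: [-3.138, 0.0, -1.57]
force: [-0.1, -0.3, -1.8]
gripper_width: 0.059
time: 22.85
ee_pos: [0.6533, 0.1493, 0.1214]
tcp_rot: [-3.137, 0.0, -1.57]
force: [-0.5, 0.1, -0.7]
gripper_width: 0.059
```

```bash
python3 -m pendant '[{"grip":0.053,"slide":[-0.0005,-0.0008,-0.004],"spin":0},{"grip":0.053,"slide":[-0.001,-0.0008,-0.009],"spin":0},{"grip":0.053,"slide":[-0.001,-0.0008,-0.014],"spin":0},{"grip":0.053,"slide":[-0.001,-0.0008,-0.017],"spin":0},{"grip":0.053,"slide":[-0.001,-0.0008,-0.018],"spin":0}]'
python3 -m pendant '[{"grip":0.053,"slide":[0,0,-0.001],"spin":0},{"grip":0.053,"slide":[0,0,-0.002],"spin":0},{"grip":0.053,"slide":[0,0,-0.002],"spin":0}]'
```

```text
time: 23.35
ee_pos: [0.6504, 0.1484, 0.1001]
tcp_rot: [3.141, -0.0, -1.57]
force: [-0.1, 1.2, 0.0]
gripper_width: 0.0588
time: 23.65
ee_pos: [0.6513, 0.1484, 0.1]
tcp_rot: [-3.14, -0.0, -1.57]
force: [-1.7, -0.7, 3.3]
gripper_width: 0.0593
```

```bash
python3 -m pendant '[{"grip":0.053,"slide":[0.0005,0,-0.0005],"spin":0},{"grip":0.053,"slide":[0.0005,0,-0.001],"spin":0},{"grip":0.053,"slide":[0.0005,0,-0.001],"spin":0}]'
python3 -m pendant '[{"grip":0.063,"slide":[0,0,0.001],"spin":0},{"grip":0.075,"slide":[0,0,0.001],"spin":0},{"grip":0.076,"slide":[0,0,0.001],"spin":0},{"grip":0.076,"slide":[0,0,0.02],"spin":0},{"grip":0.076,"slide":[0,0,0.06],"spin":0}]'
python3 -m pendant '[{"grip":0.076,"slide":[-0.01,0,0.04],"spin":0},{"grip":0.076,"slide":[-0.04,-0.01,0.07],"spin":0},{"grip":0.076,"slide":[-0.064,-0.01,0.075],"spin":0},{"grip":0.076,"slide":[-0.064,-0.01,0.075],"spin":0},{"grip":0.076,"slide":[-0.064,-0.01,0.075],"spin":0}]'
python3 - <<'E'
from h import *
wr(); im,C=wr('w17.png'); s=ctrl.read_state(); print(s['time'],s['ee_pos'],s['tcp_rot'],s['gripper_width'])
hsv=cv2.cvtColor(im,cv2.COLOR_BGR2HSV); win=np.zeros(im.shape[:2],np.uint8)
u=pr(C,circ(.6525,.1477,.114,.0305)); print(u.min(0),u.max(0)); a,b=u.min(0).astype(int)-6,u.max(0).astype(int)+6
win[a[1]:b[1],a[0]:b[0]]=255; y=(a[1]+b[1])//2
print(hsv[y,a[0]:b[0]:3,2].tolist(),hsv[a[1]:b[1]:3,(a[0]+b[0])//2,2].tolist())
m=cv2.inRange(hsv,(0,0,185),(180,40,255))&win
print('steel',topfit(C,m,.114,None,(.652,.148)))
E
```

```text
time: 23.95
ee_pos: [0.6521, 0.1483, 0.1001]
tcp_rot: [-3.14, -0.0, -1.57]
force: [-4.5, -0.8, 10.0]
gripper_width: 0.0592
time: 24.45
ee_pos: [0.6481, 0.1482, 0.1534]
tcp_rot: [3.132, -0.0, -1.57]
force: [0.2, 0.2, -0.5]
gripper_width: 0.0758
time: 24.95
ee_pos: [0.5872, 0.1384, 0.2325]
tcp_rot: [-3.142, 0.0, -1.57]
force: [-0.1, -0.8, 0.9]
gripper_width: 0.076
25.15 [0.58752113 0.13828809 0.23170133] [ 3.14010880e+00 -2.69314178e-05 -1.57016344e+00] 0.07598435632363316
[267.22082374  77.57968797] [342.27764484 155.17305755]
[154, 154, 162, 208, 209, 211, 207, 209, 210, 204, 205, 213, 211, 204, 206, 213, 208, 204, 208, 210, 209, 204, 204, 208, 206, 208, 207, 122, 114] [152, 159, 168, 213, 212, 210, 210, 211, 208, 207, 213, 214, 211, 205, 203, 211, 214, 210, 202, 207, 210, 210, 210, 207, 205, 204, 208, 206, 125, 110]
steel ((array([0.6534068 , 0.14839878, 0.02975682]), np.float64(0.005442310436424817)), array([261.,  71.]), array([340., 153.]))
```

Contact was stiff at 0.100 m and the steel lid lies where predicted. Last is the cork lid.

```bash
python3 -m pendant '[{"grip":0.0845,"slide":[-0.02,-0.03,0],"spin":0},{"grip":0.0845,"slide":[-0.045,-0.065,0],"spin":0},{"grip":0.0845,"slide":[-0.07,-0.1,0],"spin":0},{"grip":0.0845,"slide":[-0.09,-0.121,0],"spin":0},{"grip":0.0845,"slide":[-0.09,-0.121,0],"spin":0}]'
python3 -m pendant '[{"grip":0.0845,"slide":[0,0,-0.05],"spin":0},{"grip":0.0845,"slide":[0,0,-0.1],"spin":0},{"grip":0.0845,"slide":[0,0,-0.13],"spin":0},{"grip":0.0845,"slide":[0,0,-0.13],"spin":0},{"grip":0.0845,"slide":[0,0,-0.13],"spin":0}]'
python3 - <<'E'
from h import *
wr();wr(); im,C=wr('w18.png'); s=ctrl.read_state(); print(s['time'],s['ee_pos'],s['tcp_rot'],s['force'],s['gripper_width'])
hsv=cv2.cvtColor(im,cv2.COLOR_BGR2HSV)
u=pr(C,circ(.497,.0172,.031,.035)); print(u.min(0),u.max(0))
m=cv2.inRange(hsv,(8,90,185),(25,200,255)); m[:,:200]=0;m[:,440:]=0
print('cork',topfit(C,m,.031,None,(.496,.018)))
E
```

```text
time: 25.65
ee_pos: [0.496, 0.0153, 0.2322]
tcp_rot: [3.14, -0.0, -1.573]
force: [0.1, 1.0, -0.3]
gripper_width: 0.0846
time: 26.15
ee_pos: [0.498, 0.0177, 0.1032]
tcp_rot: [3.142, 0.0, -1.57]
force: [0.8, -0.1, 1.3]
gripper_width: 0.0846
26.45 [0.49856035 0.01718375 0.1044567 ] [-3.13846735e+00 -6.33428790e-04 -1.56989705e+00] [ 0.13183649 -0.32665412  0.17317438] 0.08456386157928188
[268.81083189 167.47292374] [363.26299577 256.67650671]
cork ((array([0.49822261, 0.01804291, 0.03448486]), np.float64(0.00017334508905595447)), array([269., 166.]), array([361., 254.]))
```

```bash
python3 -m pendant '[{"grip":0.0845,"slide":[0,0,-0.04],"spin":0},{"grip":0.0845,"slide":[0,0,-0.065],"spin":0},{"grip":0.0845,"slide":[0,0.0005,-0.08],"spin":0},{"grip":0.0845,"slide":[0,0.0005,-0.084],"spin":0},{"grip":0.0845,"slide":[0,0.0005,-0.084],"spin":0}]'
python3 -m pendant '[{"grip":0.0845,"slide":[0,0,0],"spin":0},{"grip":0.0845,"slide":[0,0,0],"spin":0}]'
```

```text
time: 26.95
ee_pos: [0.4975, 0.0178, 0.0191]
tcp_rot: [-3.142, -0.0, -1.57]
force: [-0.6, -0.3, 0.5]
gripper_width: 0.0846
time: 27.15
ee_pos: [0.4985, 0.0176, 0.0201]
tcp_rot: [-3.139, -0.001, -1.57]
force: [-0.2, 0.1, 0.1]
gripper_width: 0.0842
```

```bash
python3 -m pendant '[{"grip":0.08,"slide":[0,0,-0.004],"spin":0},{"grip":0.072,"slide":[0,0,-0.004],"spin":0},{"grip":0.062,"slide":[0,0,-0.004],"spin":0},{"grip":0.062,"slide":[0,0,-0.004],"spin":0},{"grip":0.062,"slide":[0,0,-0.004],"spin":0}]' 40
python3 -m pendant '[{"grip":0.062,"slide":[0,0,0],"spin":0},{"grip":0.062,"slide":[0,0,0.006],"spin":0},{"grip":0.062,"slide":[0,0,0.02],"spin":0},{"grip":0.062,"slide":[0,0,0.05],"spin":0},{"grip":0.062,"slide":[0,0,0.09],"spin":0}]'
python3 -m pendant '[{"grip":0.062,"slide":[0,0,0.05],"spin":0},{"grip":0.062,"slide":[0,0,0.1],"spin":0},{"grip":0.062,"slide":[-0.005,-0.03,0.12],"spin":0},{"grip":0.062,"slide":[-0.015,-0.07,0.12],"spin":0},{"grip":0.062,"slide":[-0.03,-0.115,0.12],"spin":0}]'
python3 -m pendant '[{"grip":0.062,"slide":[-0.015,-0.048,0],"spin":0},{"grip":0.062,"slide":[-0.025,-0.095,0],"spin":0},{"grip":0.062,"slide":[-0.04,-0.14,0],"spin":0},{"grip":0.062,"slide":[-0.052,-0.18,0],"spin":0},{"grip":0.062,"slide":[-0.06,-0.215,0],"spin":0}]'
python3 -m pendant '[{"grip":0.062,"slide":[0,-0.015,0],"spin":0},{"grip":0.062,"slide":[0,-0.03,0],"spin":0},{"grip":0.062,"slide":[0,-0.03,0],"spin":0},{"grip":0.062,"slide":[0,-0.03,0],"spin":0}]'
python3 - <<'E'
from h import *
wr(); wr(); im,C=wr('w19.png'); s=ctrl.read_state(); print(s['time'],s['ee_pos'],s['tcp_rot'],s['force'],s['gripper_width'])
print([(r['conf'],r['centre']) for n in('cork_lid','glass_jar') for r in ctrl.tip_of(n,'wrist')])
u=pr(C,circ(.475,-.344,.115,.0335));print(u.min(0),u.max(0))
u=pr(C,circ(.475,-.344,.115,.030));print(u.min(0),u.max(0))
e=s['ee_pos'];u=pr(C,circ(e[0],e[1],e[2]+.0145,.035));print('lid',u.min(0),u.max(0))
cv2.imwrite('pics/w19b.png',cv2.resize(im[20:370,170:470],None,fx=1.7,fy=1.7,interpolation=cv2.INTER_CUBIC))
E
```

```text
time: 27.65
ee_pos: [0.4976, 0.0178, 0.0153]
tcp_rot: [-3.141, -0.0, -1.57]
force: [-1.3, 0.6, 4.8]
gripper_width: 0.068
time: 28.15
ee_pos: [0.4956, 0.0182, 0.1048]
tcp_rot: [3.138, 0.001, -1.57]
force: [-0.1, -0.8, -1.2]
gripper_width: 0.0679
time: 28.65
ee_pos: [0.4677, -0.098, 0.2271]
tcp_rot: [-3.138, -0.002, -1.568]
force: [0.8, -1.0, -0.9]
gripper_width: 0.0682
time: 29.15
ee_pos: [0.4061, -0.3141, 0.2258]
tcp_rot: [-3.141, -0.001, -1.571]
force: [0.5, 0.4, 0.2]
gripper_width: 0.0677
time: 29.55
ee_pos: [0.4077, -0.3412, 0.2248]
tcp_rot: [3.142, 0.001, -1.569]
force: [0.2, 0.6, -0.3]
gripper_width: 0.0683
29.85 [ 0.4075348  -0.34143046  0.22484626] [-3.14156801e+00  1.08675969e-04 -1.56898104e+00] [-0.30751904  0.43406261  0.08456614] 0.06806989935902191
[(0.85, [0.4047, -0.3446, 0.2222]), (0.81, [0.4776, -0.343, -0.0016])]
[277.37130973  69.36536351] [362.52981552 157.62584442]
[281.82527826  74.34066919] [358.07542753 153.35454589]
lid [241.03211469 202.30152036] [391.37193769 335.86198886]
```

View pics/w19b.png

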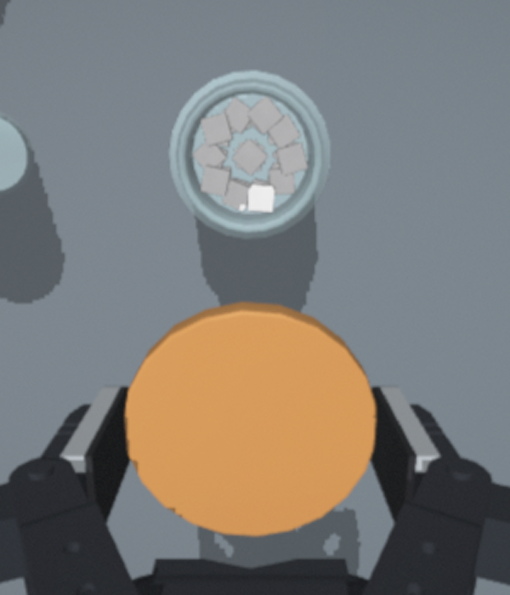

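```bash
python3 - <<'E'
from h import *
im=cv2.imread('pics/w19.png').astype(np.float32).mean(2); C=cal('wrist')
def samp(x,y,r,z=.115):
    u=pr(C,circ(x,y,z,r,180)); return cv2.remap(im,u[:,:1].astype(np.float32),u[:,1:].astype(np.float32),cv2.INTER_LINEAR)[:,0]
best=[]
for x in np.arange(.468,.483,.0005):
  for y in np.arange(-.347,-.336,.0005):
    g=sum(abs(np.mean(samp(x,y,r+.0006)-samp(x,y,r-.0006))) for r in(.0335,.030)); best.append((g,x,y))
print(sorted(best)[::-1][:6])
_,x,y=max(best); print([(round(r*1e3,1),round(float(samp(x,y,r).mean()),1)) for r in np.arange(.026,.042,.0007)])
x0=317; col=im[55:170,x0-2:x0+3].mean(1).round().astype(int); print(col.tolist()); print(im[112,262:372].astype(int).tolist())
for p in(.4735,.4755,.4775):
  print(p,[ (r,z,pr(C,circ(p,-.3416,z,r)).min(0)[1].round(1),pr(C,circ(p,-.3416,z,r)).max(0)[1].round(1)) for r,z in((.0335,.115),(.03,.115),(.042,.09),(.042,0.))])
E
```

```text
[(np.float32(38.277245), np.float64(0.47600000000000003), np.float64(-0.34199999999999997)), (np.float32(35.296627), np.float64(0.47600000000000003), np.float64(-0.34149999999999997)), (np.float32(34.372932), np.float64(0.47650000000000003), np.float64(-0.34199999999999997)), (np.float32(33.928528), np.float64(0.47600000000000003), np.float64(-0.34249999999999997)), (np.float32(32.00578), np.float64(0.47650000000000003), np.float64(-0.34149999999999997)), (np.float32(31.753796), np.float64(0.47550000000000003), np.float64(-0.34199999999999997))]
[(np.float64(26.0), 157.8), (np.float64(26.7), 151.4), (np.float64(27.4), 145.8), (np.float64(28.1), 139.7), (np.float64(28.8), 134.7), (np.float64(29.5), 139.1), (np.float64(30.2), 153.7), (np.float64(30.9), 164.9), (np.float64(31.6), 169.9), (np.float64(32.3), 169.0), (np.float64(33.0), 158.3), (np.float64(33.7), 147.2), (np.float64(34.4), 146.6), (np.float64(35.1), 152.2), (np.float64(35.8), 154.1), (np.float64(36.5), 151.1), (np.float64(37.2), 143.0), (np.float64(37.9), 132.0), (np.float64(38.6), 124.5), (np.float64(39.3), 123.0), (np.flo
[... 1142 characters left out ...]
151, 151, 139, 132, 133, 133, 134, 133, 133, 133]
0.4735 [(0.0335, 0.115, np.float64(71.2), np.float64(159.2)), (0.03, 0.115, np.float64(76.2), np.float64(155.0)), (0.042, 0.09, np.float64(63.3), np.float64(163.9)), (0.042, 0.0, np.float64(73.7), np.float64(149.9))]
0.4755 [(0.0335, 0.115, np.float64(68.4), np.float64(156.8)), (0.03, 0.115, np.float64(73.4), np.float64(152.5)), (0.042, 0.09, np.float64(60.7), np.float64(161.7)), (0.042, 0.0, np.float64(71.7), np.float64(148.3))]
0.4775 [(0.0335, 0.115, np.float64(65.5), np.float64(154.4)), (0.03, 0.115, np.float64(70.5), np.float64(150.1)), (0.042, 0.09, np.float64(58.0), np.float64(159.5)), (0.042, 0.0, np.float64(69.8), np.float64(146.6))]
```

The jar rim fit is clean at (0.476, -0.342). The cork lid is held level at crop (251,420).

```bash
python3 -m pendant '[{"grip":0.062,"slide":[0.025,0,0],"spin":0},{"grip":0.062,"slide":[0.05,0,0],"spin":0},{"grip":0.062,"slide":[0.0685,0,-0.01],"spin":0},{"grip":0.062,"slide":[0.0685,0,-0.04],"spin":0},{"grip":0.062,"slide":[0.0685,0,-0.07],"spin":0}]'
python3 -m pendant '[{"grip":0.062,"slide":[0,0,-0.015],"spin":0},{"grip":0.062,"slide":[0,0,-0.026],"spin":0},{"grip":0.062,"slide":[0,0,-0.026],"spin":0},{"grip":0.062,"slide":[0,0,-0.026],"spin":0},{"grip":0.062,"slide":[0,0,-0.026],"spin":0}]'
```

```text
time: 30.45
ee_pos: [0.4768, -0.3424, 0.1546]
tcp_rot: [-3.14, -0.002, -1.569]
force: [0.3, -0.2, -0.2]
gripper_width: 0.0682
time: 30.95
ee_pos: [0.4765, -0.3431, 0.1306]
tcp_rot: [-3.139, -0.002, -1.57]
force: [0.2, -0.8, -0.4]
gripper_width: 0.0678
```

```bash
python3 -m pendant '[{"grip":0.062,"slide":[0,0.0015,-0.004],"spin":0},{"grip":0.062,"slide":[-0.0005,0.0015,-0.009],"spin":0},{"grip":0.062,"slide":[-0.0005,0.0015,-0.014],"spin":0},{"grip":0.062,"slide":[-0.0005,0.0015,-0.018],"spin":0},{"grip":0.062,"slide":[-0.0005,0.0015,-0.019],"spin":0}]'
python3 -m pendant '[{"grip":0.062,"slide":[0,0,-0.001],"spin":0},{"grip":0.062,"slide":[0,0,-0.002],"spin":0},{"grip":0.062,"slide":[0,0,-0.002],"spin":0}]'
python3 -m pendant '[{"grip":0.062,"slide":[0,0,-0.0005],"spin":0},{"grip":0.062,"slide":[0,0,-0.001],"spin":0},{"grip":0.062,"slide":[0,0,-0.001],"spin":0}]'
```

```text
time: 31.45
ee_pos: [0.4749, -0.3402, 0.1088]
tcp_rot: [3.141, 0.001, -1.57]
force: [-0.4, 0.8, -0.7]
gripper_width: 0.0681
time: 31.75
ee_pos: [0.4755, -0.3408, 0.1083]
tcp_rot: [-3.141, -0.0, -1.57]
force: [-1.2, 0.3, 2.4]
gripper_width: 0.0682
time: 32.05
ee_pos: [0.4756, -0.3408, 0.1082]
tcp_rot: [-3.141, -0.0, -1.57]
force: [-3.3, 2.7, 8.0]
gripper_width: 0.068
```

Contact is stiff at the predicted height. I release, rise and take the last look.

```bash
python3 -m pendant '[{"grip":0.075,"slide":[0,0,0.001],"spin":0},{"grip":0.0845,"slide":[0,0,0.001],"spin":0},{"grip":0.0845,"slide":[0,0,0.001],"spin":0},{"grip":0.0845,"slide":[0,0,0.02],"spin":0},{"grip":0.0845,"slide":[0,0,0.06],"spin":0}]'
python3 -m pendant '[{"grip":0.0845,"slide":[-0.01,0,0.04],"spin":0},{"grip":0.0845,"slide":[-0.04,0,0.07],"spin":0},{"grip":0.0845,"slide":[-0.064,0,0.09],"spin":0},{"grip":0.0845,"slide":[-0.064,0,0.09],"spin":0},{"grip":0.0845,"slide":[-0.064,0,0.09],"spin":0}]'
python3 - <<'E'
from h import *
wr(); im,C=wr('w20.png'); s=ctrl.read_state(); print(s['time'],s['ee_pos'],s['force'])
hsv=cv2.cvtColor(im,cv2.COLOR_BGR2HSV); m=cv2.inRange(hsv,(8,90,170),(25,220,255)); m[200:]=0
print('cork',topfit(C,m,.124,None,(.476,-.342)))
a=cv2.resize(ctrl.read_camera('scene')[100:260,180:500,::-1],None,fx=2.4,fy=2.4,interpolation=cv2.INTER_CUBIC)
b=cv2.resize(im[40:200,200:440],None,fx=1.2,fy=1.2)
b=cv2.copyMakeBorder(b,0,0,0,a.shape[1]-b.shape[1],cv2.BORDER_CONSTANT); cv2.imwrite('pics/fin.png',np.r_[a,b])
for cam in('scene','side'):
  ctrl.read_camera(cam)
  for n in('teapot','white_pot','milk_jug','glass_jar','navy_lid','white_lid','steel_lid','cork_lid'):
    print(cam,n,[(r['conf'],np.round(r['centre'],3).tolist()) for r in ctrl.tip_of(n,cam)[:2]])
E
```

```text
time: 32.55
ee_pos: [0.4732, -0.3385, 0.1632]
tcp_rot: [3.136, 0.007, -1.57]
force: [0.3, -0.9, -0.7]
gripper_width: 0.0844
time: 33.05
ee_pos: [0.4113, -0.3408, 0.2569]
tcp_rot: [-3.141, -0.001, -1.571]
force: [-0.1, 0.4, 0.1]
gripper_width: 0.0843
33.25 [ 0.41141858 -0.33999815  0.25519823] [-0.28439716 -0.24496808 -0.27045392]
cork ((array([ 0.47603939, -0.34138513,  0.03419323]), np.float64(0.00010241420925905946)), array([279.,  75.]), array([358., 157.]))
scene teapot [(0.8, [0.652, -0.155, 0.002])]
scene white_pot [(0.93, [0.474, 0.37, -0.002])]
scene milk_jug [(0.98, [0.792, 0.23, 0.0]), (0.9, [0.653, 0.307, 0.001])]
scene glass_jar [(0.88, [0.473, -0.346, 0.001])]
scene navy_lid [(0.8, [0.652, -0.157, 0.095])]
scene white_lid [(0.6, [0.466, 0.365, 0.076])]
scene steel_lid [(0.27, [0.654, -0.156, 0.092])]
scene cork_lid [(0.64, [0.474, -0.339, 0.107])]
side teapot [(0.97, [0.651, -0.161, 0.002])]
side white_pot [(0.63, [0.476, 0.365, 0.001]), (0.44, [0.475, -0.341, 0.001])]
side milk_jug [(0.75, [0.822, -0.14, 0.0]), (0.72, [0.791, 0.229, -0.003])]
side glass_jar [(0.73, [0.477, -0.343, 0.002])]
side navy_lid [(0.68, [0.653, -0.155, 0.094])]
side white_lid [(0.72, [0.474, 0.367, 0.074])]
side steel_lid [(0.53, [0.652, 0.145, 0.099])]
side cork_lid []
```

View pics/fin.png

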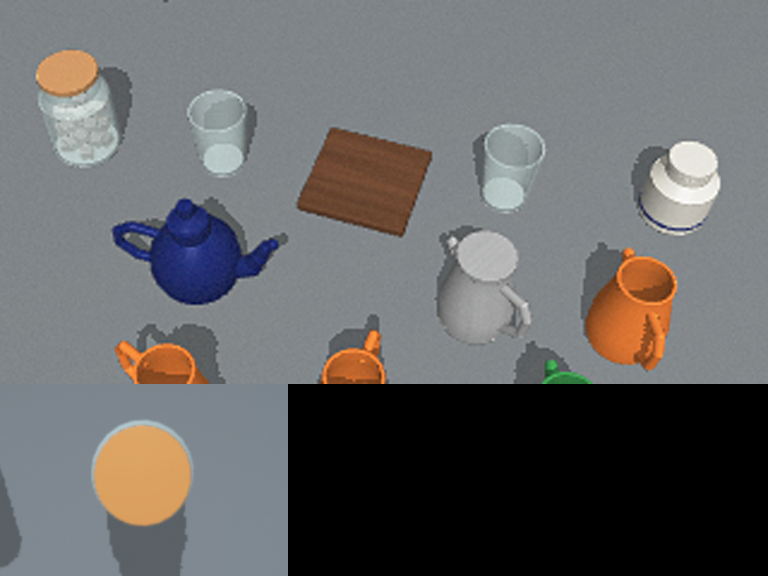

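The picture shows all four lids level on their own vessels: cork (67,72), navy (186,222), steel (487,256) and white (692,162). The tumblers, at (218,130) and (513,165), have not moved. I hand the job in.

```bash
python3 -c "
from station import ctrl
print(ctrl.finish_job())"
```

```text
the job is handed in; nothing more can be done
None
```

I worked down the stack in order: navy lid on the teapot, white on the white pot, steel on the steel-grey milk jug, cork on the glass jar. I handed the job in at about 35 s of robot time, with the gripper clear of everything. The hand-in reports no verdict.

**Final checks:**
- Each lid met firm contact (about 5–10 N) at the height expected for a seated flange.
- The last picture shows all four lids level on their own vessels, with the tumblers and vessels standing where they were.
- The wrist-camera fits put each lid within about 2 mm of its vessel's axis.

**Checks that disagreed or failed:**
- The network's scene-camera fix for the white lid was 8 mm from its fix for the white pot. The side camera and the close wrist view did not show this.
- The scene camera took the navy lid for the steel one (low confidence), and the side camera missed the cork lid.
- Neither camera's two best jug detections was the steel jug.
- The wrist fit of the seated steel lid picked up background pixels, so I relied on its pixel edges and the final picture instead.

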